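# Unpack felting rollers into the roller rack

### The arm

A 6-joint arm with a two-finger parallel gripper is mounted at the origin on the work surface. World frame = base frame: x ahead of the robot, y to its left, z up, the work surface at z = 0. Lengths are in m, angles in rad, forces in N, time in s.
With the tool pointing down it reaches from about 0.375 to 0.9 m from the base axis. Payload 3.1 kg.
Tool frame: the origin (TCP) lies at the very end of the fingers, on their centre line; the grasp point (between the pads) lies 19 mm behind it (hold_point_z is the distance from the TCP to the grasp point, in m); x points along the fingers, y is the direction in which the jaws open and shut, and the axes are right-handed (so a half turn about x gives the same grasp; the last joint's range is limited). The gripper opens to 87 mm and grips with 3 to 60 N. Pads are 19 mm wide; open, the fingers measure 117 mm over their backs; the gripper's body (75 mm by 190 mm) begins 51 mm behind the grasp point.
Start: joints at [-1.29, 0.527, 1.433, -0, 1.181, -0.178], TCP at [0.277, -0.56, 0.223] pointing down, gripper open.
Joint ranges: [-3.08, 3.08], [-0.75, 2.2], [0.22, 2.44], [-1.43, 4.57], [0, 2.65], [-2.85, 2.85]. Speed limits (rad/s): [2.79, 2.79, 3.14, 3.14, 3.14, 3.14].

### API

Orientations are given as a unit quaternion [x, y, z, w].
In Python, from rig import * gives the robot as it stands.
- The arm moves only by the tool send_rows, never from a script. Its argument "steps" is a list that holds one entry, the list of rows, each a list of 6 numbers: the shift along the tool's x, y, z in cm, then the turn, a rotation vector about the tool's x, y, z in units of 6 degrees (1.0 is 6 degrees). In form: [[[x, y, z, wx, wy, wz], ...]]. A call has 1 to 8 rows; each row shifts and turns the pose as measured when the row begins, along the tool's axes as they then stand; what a row does not reach is not made up. A row lasts 1/12 s, in which the tool goes at most 41.7 mm and 7.16 degrees, less where a joint would pass 70% of its speed; a pose out of reach is approached as far as the arm can. A call is refused whole if a number of a shift passes 4.17 or a number of a turn 1, either way. A call with a gripper value outside its range is refused whole. "gripper" is the closure, from 0 (fully open) to 1 (shut), set as the call begins (left out, the last holds). The fingers move at their own pace and stop on an object; "force" is the grip in N (left out, the last holds). Time passes only in rows, so rows that do not move let the fingers close. It gives the time, the measured TCP pose, the force and the opening at its end, in the units of the state.
- get_obs(): the state, without advancing time (a new reading comes with each control period).
- camera(name): name is "scene" or "side" or "wrist"; returns (picture, depth): 384x512x3 uint8, red, green, blue; 384x512 float32, m along the optical axis (not along the pixel's ray), 0 where there is no reading.
- camera_params(name): a dict with "intrinsics" (3x3 intrinsics, pixels), "position" and "attitude" of the camera in the world; the wrist camera has in their place "T_tool_cam" (4x4, takes a point from camera to tool coordinates, whose origin is the TCP and whose axes are the tool frame's). Camera axes: x right, y down, z forward; pixel columns grow to the right and rows downward; lengths in m; the calibration is good to about 2 mm. The wrist camera is an equidistant fisheye: a pixel r from the principal point sees the ray r / f radians off the axis. A picture is of the moment at which its call begins: read the wrist's pose just before it. camera_params takes no time and is no camera call.
- hand_in(): hands the job in, once; it reports no verdict.
The state is a dict: "time": time; "q": joint angles; "joint_velocities": joint speeds; "joint_torque": joint torques, N m; "position": TCP position; "tool_rot": TCP orientation; "ft_force": force on the tool from outside, world axes, zero at the start; "moment": the same for the moment, N m; "grip_width": finger opening in m.
Only numpy, scipy, OpenCV 4.12 (cv2) and the standard library are available. Lean on these libraries where they do the work, as an engineer would, in place of code of your own. Each camera call takes 0.05 s, during which the arm holds its last target.

### The job

A carton of wooden felting rollers has been delivered. Swing all four of its top flaps open and fold them right back outwards, well past upright, so that they stay clear, then take out every roller and lay it on its side in the rack: one to a notch, lying level across both rails with its ends sticking out on both sides, about equally. Leave the clogs and the pen cup on the bench where they are.

Things in the scene. Friction and masses are not known exactly. Their poses are not given: they have to be found in the camera images.
- carton: Brown cardboard carton fixed on the bench, 200 (x) x 144 (y) x 165 mm high outside, walls 5 mm, floor 6 mm. Origin: centre of the underside; z up; turned at most 0.3 rad. Four top flaps: two long ones on its +y and -y sides, two short ones on its -x and +x ends.
- carton_insert (a point): Middle of the top of the grey packing insert fixed in the carton, 66 mm above the bench, axes as the carton's. It has four square pockets 50 mm wide down to the carton's floor, centred at x = +-41, y = +-32 mm. A roller standing in one has its top 156 mm above the bench; in x there are 32 mm to the end wall and 38 mm between rollers, in y 20 mm between rollers.
- rack: Wooden roller rack fixed on the bench: two saw-tooth rails along y, 22 mm thick, 330 mm long, at x = -31 and +31 mm (40 mm gap), joined at y = +-150 mm by low stretchers (22 mm high). Origin: centre of the underside; z up; turned at most 0.25 rad. Each rail has four 90-degree V notches; tooth peaks are 76 mm high (the outermost 65 mm). All empty at the start.
- rack_notch0 (a point): Notch 0 of the rack (rack y = -114 mm): midway between the rails at the level of the notch bottoms, 45 mm above the bench, axes as the rack's. A roller laid in it, along x, rests on the V flanks with its axis 24 mm above this point, overhanging each rail by 33 mm when centred.
- rack_notch1 (a point): Notch 1 of the rack (rack y = -38 mm): midway between the rails at the level of the notch bottoms, 45 mm above the bench, axes as the rack's. A roller laid in it, along x, rests on the V flanks with its axis 24 mm above this point, overhanging each rail by 33 mm when centred.
- rack_notch2 (a point): Notch 2 of the rack (rack y = 38 mm): midway between the rails at the level of the notch bottoms, 45 mm above the bench, axes as the rack's. A roller laid in it, along x, rests on the V flanks with its axis 24 mm above this point, overhanging each rail by 33 mm when centred.
- rack_notch3 (a point): Notch 3 of the rack (rack y = 114 mm): midway between the rails at the level of the notch bottoms, 45 mm above the bench, axes as the rack's. A roller laid in it, along x, rests on the V flanks with its axis 24 mm above this point, overhanging each rail by 33 mm when centred.
- flap_left (a joint): The carton's long top flap on its +y side, 180 x 69 mm, 4 mm thick, 30 g, hinged on a crease along the carton's x at y = +70 mm, 167 mm above the bench. 0 = closed flat, 1.57 = straight up, 3.14 = level, pointing outwards, 3.9 = end stop. It starts half sprung up (0.75 to 1.1). The stiff crease holds it where it is left; 1 N at its edge moves it.
- flap_right (a joint): The carton's long top flap on its -y side, 180 x 69 mm, 4 mm thick, 30 g, hinged on a crease along the carton's x at y = -70 mm, 167 mm above the bench. 0 = closed flat, 1.57 = straight up, 3.14 = level, pointing outwards, 3.9 = end stop. It starts half sprung up (0.75 to 1.1). The stiff crease holds it where it is left; 1 N at its edge moves it.
- flap_near (a joint): The carton's short top flap on its -x side, 132 x 69 mm, 4 mm thick, 30 g, hinged on a crease along the carton's y at x = -98 mm, 167 mm above the bench. 0 = closed flat, 1.57 = straight up, 3.14 = level, pointing outwards, 3.9 = end stop. It starts standing up (1.5 to 1.8). The stiff crease holds it where it is left; 1 N at its edge moves it.
- flap_far (a joint): The carton's short top flap on its +x side, 132 x 69 mm, 4 mm thick, 30 g, hinged on a crease along the carton's y at x = +98 mm, 167 mm above the bench. 0 = closed flat, 1.57 = straight up, 3.14 = level, pointing outwards, 3.9 = end stop. It starts standing up (1.5 to 1.8). The stiff crease holds it where it is left; 1 N at its edge moves it.
- roller1: Beech felting roller, an eight-sided straight bar 150 mm long, 44 mm across the flats, 0.11 to 0.22 kg. Origin: centre of one end face; z along its length to the other end; both ends are alike; x and y point at flats (flats every 45 degrees). Stands upright in a pocket of the carton at the start. Three or four rollers are there, the other absent (None).
- roller2: Beech felting roller, an eight-sided straight bar 150 mm long, 44 mm across the flats, 0.11 to 0.22 kg. Origin: centre of one end face; z along its length to the other end; both ends are alike; x and y point at flats (flats every 45 degrees). Stands upright in a pocket of the carton at the start. Three or four rollers are there, the other absent (None).
- roller3: Beech felting roller, an eight-sided straight bar 150 mm long, 44 mm across the flats, 0.11 to 0.22 kg. Origin: centre of one end face; z along its length to the other end; both ends are alike; x and y point at flats (flats every 45 degrees). Stands upright in a pocket of the carton at the start. Three or four rollers are there, the other absent (None).
- roller4: Beech felting roller, an eight-sided straight bar 150 mm long, 44 mm across the flats, 0.11 to 0.22 kg. Origin: centre of one end face; z along its length to the other end; both ends are alike; x and y point at flats (flats every 45 degrees). Stands upright in a pocket of the carton at the start. Three or four rollers are there, the other absent (None).
- roller1_mid (a point): Centre of roller1, half way along its axis; axes as the roller's.
- roller2_mid (a point): Centre of roller2, half way along its axis; axes as the roller's.
- roller3_mid (a point): Centre of roller3, half way along its axis; axes as the roller's.
- roller4_mid (a point): Centre of roller4, half way along its axis; axes as the roller's.
- clog_a: Bystander on the far side of the bench: a blue felt clog with a wooden last in it, 250 mm long. Origin: centre of its underside.
- clog_b: Bystander on the far side of the bench: the other blue felt clog, 250 mm long. Origin: centre of its underside.
- pencup: Bystander on the far side of the bench: a white pen cup, 76 mm wide, pens to 150 mm high. Origin: centre of its underside.

How it is judged:
On the way:
1. all four carton flaps are folded back outwards, well past upright (value of joint each of flap_left, flap_right, flap_near, flap_far above 2 rad), for 0.2 s.
At the end, for the whole second after the job is handed in: All four flaps stand folded back (more than 2.0 rad open), and every roller present lies in a rack notch: level within 10 degrees, along the notch within 0.15 rad, its centre 63 to 76 mm above the bench and within 25 mm of the middle between the rails, at rest and released (all of step 1 and angle between roller1's own z axis and vertical between 1.4 and 1.7416 rad and angle between the z axis of each of roller1, roller2, roller3, roller4 and the x axis of rack, either way round below 0.15 rad and x of roller1_mid in the frame of rack between -0.025 and 0.025 m and y of roller1_mid in the frame of rack between -0.128 and 0.128 m and z of roller1_mid in the frame of rack between 0.063 and 0.076 m and linear speed of each of roller1, roller2, roller3, roller4 below 0.03 m/s and angle between roller2's own z axis and vertical between 1.4 and 1.7416 rad and x of roller2_mid in the frame of rack between -0.025 and 0.025 m and y of roller2_mid in the frame of rack between -0.128 and 0.128 m and z of roller2_mid in the frame of rack between 0.063 and 0.076 m and angle between roller3's own z axis and vertical between 1.4 and 1.7416 rad and x of roller3_mid in the frame of rack between -0.025 and 0.025 m and y of roller3_mid in the frame of rack between -0.128 and 0.128 m and z of roller3_mid in the frame of rack between 0.063 and 0.076 m and angle between roller4's own z axis and vertical between 1.4 and 1.7416 rad and x of roller4_mid in the frame of rack between -0.025 and 0.025 m and y of roller4_mid in the frame of rack between -0.128 and 0.128 m and z of roller4_mid in the frame of rack between 0.063 and 0.076 m); the robot touches nothing.
It fails at once if a blue felt clog with a wooden last in it is shoved more than 40 mm (distance of clog_a from where it was at the start of the episode above 0.04 m).
It fails at once if the other blue felt clog is shoved more than 40 mm (distance of clog_b from where it was at the start of the episode above 0.04 m).
It fails at once if a white pen cup is shoved more than 40 mm (distance of pencup from where it was at the start of the episode above 0.04 m).
Of roller1, roller2, roller3, roller4 only 3 to 4 are there at a start; the rules pass over those that are not, and their reading is None.
At some moment in a run one of roller1, roller2, roller3, roller4 may be knocked a few centimetres aside while the robot is not near it.
Once in a run the grip may slacken for a moment while it holds something.
It also fails if it takes over 210 s, if anything falls off the work surface, if the arm or the gripper's body presses on something with over 40 N, if the wrist force passes 120 N, or if a joint passes its speed limit or range.

## Working session

There is one attempt and no reset: what is moved stays moved. The work goes in short steps, Python scripts to look and compute and a tool call to move; the robot and the scene stay as the last step left them, time stands still between calls to the robot, and variables do not carry over. Pictures are saved under pics/ and viewed, and the job is handed in when it is done.

Besides the shell and the picture viewer there is one more tool, called by a JSON object that holds its "fn" and its "kwargs". send_rows: Moves the arm, as the interface text tells. Its arguments: {"type":"object","properties":{"steps":{"type":"array"},"gripper":{"type":"number"},"force":{"type":"number"}},"required":["steps"]}

```bash
ls; mkdir -p pics; python3 - <<'E'
from rig import *
import cv2,numpy as np
o=get_obs(); print(o)
for n in ["scene","side","wrist"]:
    p,d=camera(n); cv2.imwrite(f"pics/{n}0.png",p[:,:,::-1]); np.save(f"pics/{n}0.npy",d)
    print(n,camera_params(n))
E
```

```text
pics
{'time': 0.0, 'q': array([-1.29051384e+00,  5.28488090e-01,  1.43392218e+00,  1.63373924e-05,
        1.18138582e+00, -1.78459567e-01]), 'joint_velocities': array([-1.16063526e-03, -1.96314815e-04,  3.95375811e-04,  1.93217593e-03,
        3.63759595e-05,  1.10205094e-04]), 'joint_torque': array([-4.25033213e-04, -4.40045929e+01, -1.76591992e+01,  6.34354027e-02,
        5.81469701e-02, -1.42283420e-04]), 'position': array([ 0.27660758, -0.55963057,  0.22155185]), 'tool_rot': array([-0.68855314, -0.16154744,  0.68862176, -0.15999085]), 'ft_force': array([-0.25637687,  0.93445511,  0.37088506]), 'moment': array([-0.00202449,  0.07284738, -0.04657559]), 'grip_width': 0.0869914065459953}
scene {'intrinsics': array([[374.78468065,   0.        , 255.80729259],
       [  0.        , 374.78468065, 192.17139875],
       [  0.        ,   0.        ,   1.        ]]), 'position': array([1.22544107, 0.13300101, 0.73653377]), 'attitude': array([ 0.5698286 ,  0.7254317 , -0.30047763, -0.24239927])}
side {'intrinsics': array([[352.40321182,   0.        , 259.77360225],
       [  0.        , 352.40321182, 188.08644415],
       [  0.        ,   0.        ,   1.        ]]), 'position': array([0.60153535, 0.42219378, 0.79340819]), 'attitude': array([-5.15589678e-04,  9.59778816e-01, -2.80747556e-01,  2.27353650e-03])}
wrist {'intrinsics': array([[297.31863964,   0.        , 256.69187054],
       [  0.        , 297.31863964, 191.3627233 ],
       [  0.        ,   0.        ,   1.        ]]), 'T_tool_cam': array([[ 6.20954903e-04, -2.79384869e-01,  9.60178999e-01,
        -1.60604713e-01],
       [ 9.99999681e-01,  6.55494319e-04, -4.55976970e-04,
        -6.26038622e-04],
       [-5.01998812e-04,  9.60178976e-01,  2.79385187e-01,
        -7.66322371e-02],
       [ 0.00000000e+00,  0.00000000e+00,  0.00000000e+00,
         1.00000000e+00]])}
```

View pics/scene0.png

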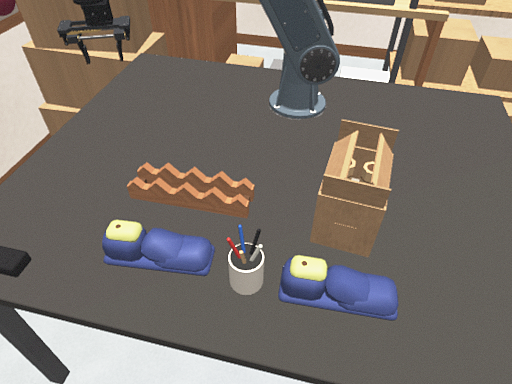

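View pics/side0.png

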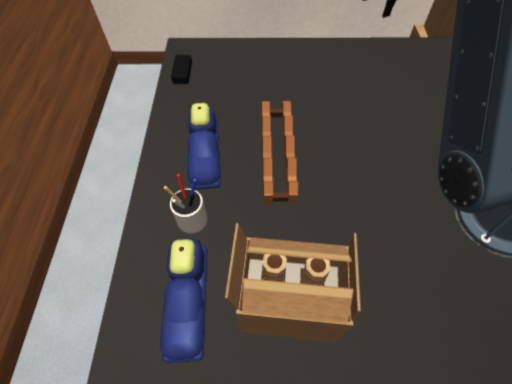

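View pics/wrist0.png

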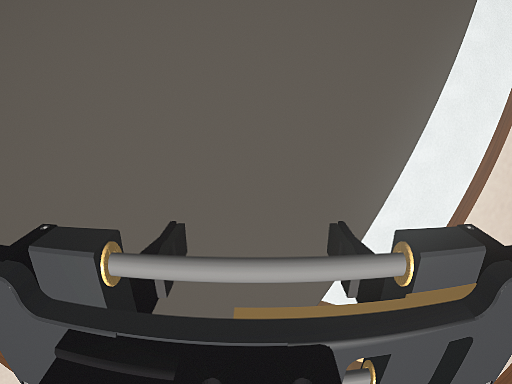

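```bash
cat > h.py <<'E'
from rig import *
import cv2,numpy as np
from scipy.spatial.transform import Rotation as R
def cloud(name,d,tool=None):
    c=camera_params(name);K=c["intrinsics"];v,u=np.mgrid[0:d.shape[0],0:d.shape[1]]
    x=(u-K[0,2])/K[0,0];y=(v-K[1,2])/K[1,1]
    if name=="wrist":
        r=np.hypot(x,y);th=np.minimum(r,1.5);s=np.where(r>1e-9,np.tan(th)/np.maximum(r,1e-9),1);x=x*s;y=y*s
    P=np.stack([x*d,y*d,d],-1)
    if name=="wrist":
        T=c["T_tool_cam"];P=P@T[:3,:3].T+T[:3,3];p,q=tool
        P=P@R.from_quat(q).as_matrix().T+p
    else: P=P@R.from_quat(c["attitude"]).as_matrix().T+c["position"]
    P[d<=0]=np.nan
    return P
def shot(name,tag):
    o=get_obs();p,d=camera(name);cv2.imwrite(f"pics/{tag}.png",p[:,:,::-1]);np.save(f"pics/{tag}.npy",d)
    return p,cloud(name,d,(o["position"],o["tool_rot"]))
E
python3 - <<'E'
from h import *
for n in ["scene","side"]:
    p=cv2.imread(f"pics/{n}0.png");d=np.load(f"pics/{n}0.npy");P=cloud(n,d)
    print(n)
    hsv=cv2.cvtColor(p,cv2.COLOR_BGR2HSV)
    for (u,v) in ([(380,300),(240,240),(300,300),(200,250),(345,200),(345,240),(160,190)] if n=="side" else [(350,250),(330,260),(145,170),(225,250),(340,140),(360,180),(380,180),(200,180)]):
        print(u,v,hsv[v,u],P[v,u].round(3))
    # rack
    X=P.reshape(-1,3);H=hsv.reshape(-1,3)
    m=(H[:,0]<15)&(H[:,1]>110)&(X[:,2]>0.02)&(X[:,2]<0.09)&(X[:,0]>0.3)&(X[:,0]<0.8)&(X[:,1]<0.2)&(X[:,1]>-0.4)
    Y=X[m];print("rack",len(Y),Y.min(0),Y.max(0))
    rc=cv2.minAreaRect((Y[:,:2]*1000).astype(np.float32));print(rc)
E
```

```text
scene
350 250 [ 13  97 124] [0.644 0.233 0.01 ]
330 260 [15 21 98] [0.678 0.189 0.002]
145 170 [ 13 125 112] [ 0.543 -0.336  0.057]
225 250 [ 16  27 104] [ 0.709 -0.06   0.   ]
340 140 [ 14 107 221] [0.451 0.165 0.184]
360 180 [ 15 102 122] [0.508 0.229 0.116]
380 180 [ 15 109 211] [0.595 0.258 0.2  ]
200 180 [ 11 121 112] [ 0.537 -0.18   0.049]
rack 3390 [ 0.51221628 -0.36720506  0.02002479] [0.63499686 0.13639798 0.08214997]
((563.5169067382812, -114.08380126953125), (508.9100341796875, 111.4115982055664), 86.42132568359375)
side
380 300 [19 35 59] [ 0.338  0.209 -0.002]
240 240 [ 14 132  93] [0.64 0.16 0.21]
300 300 [ 15 131 167] [0.538 0.263 0.201]
200 250 [115 145  74] [0.737 0.118 0.064]
345 200 [19 35 59] [ 0.383 -0.05  -0.002]
345 240 [11 34 60] [0.398 0.065 0.001]
160 190 [17 36 64] [ 0.873 -0.081 -0.002]
rack 1980 [ 0.43895212 -0.3651207   0.02004473] [0.79065014 0.19953926 0.08990532]
((636.21728515625, -64.06228637695312), (320.6540832519531, 581.09375), 9.019014358520508)
```

```bash
python3 - <<'E'
import cv2
a=cv2.imread("pics/side0.png")[90:350,150:380];cv2.imwrite("pics/side0z.png",cv2.resize(a,None,fx=2.2,fy=2.2,interpolation=cv2.INTER_CUBIC))
a=cv2.imread("pics/scene0.png")[110:270,290:420];cv2.imwrite("pics/scene0z.png",cv2.resize(a,None,fx=3.5,fy=3.5,interpolation=cv2.INTER_CUBIC))
E
```

```text
(no output)
```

View pics/side0z.png

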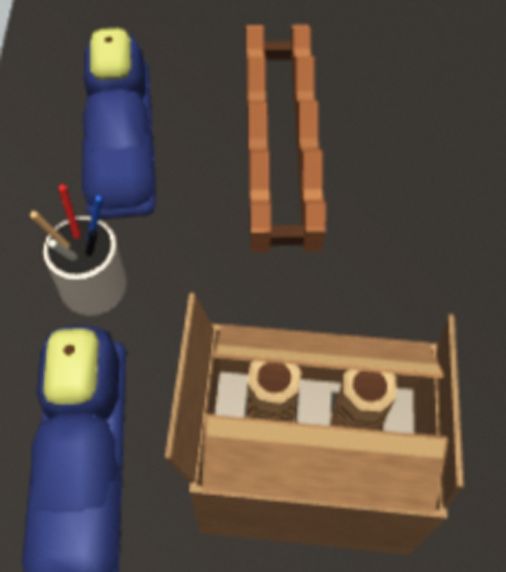

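View pics/scene0z.png

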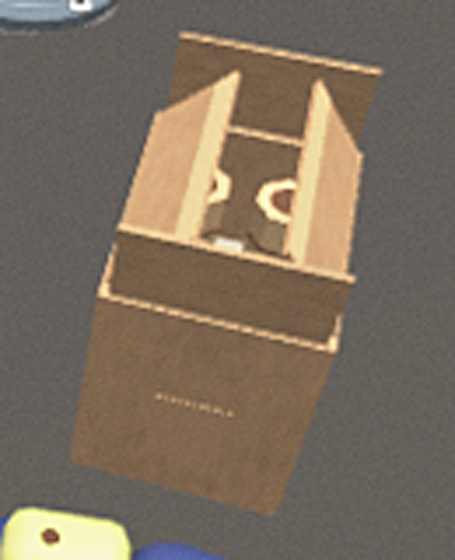

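```bash
cat >> h.py <<'E'
def ray(name,u,v,z):
    c=camera_params(name);K=c["intrinsics"];A=R.from_quat(c["attitude"]).as_matrix()
    r=A@np.array([(u-K[0,2])/K[0,0],(v-K[1,2])/K[1,1],1]);p=c["position"];return p+r*(z-p[2])/r[2]
E
python3 - <<'E'
from h import *
for n,u,v in [("side",237.3,311.4),("side",352.7,324.1),("scene",318.6,193.4),("scene",385.7,210)]: print(n,ray(n,u,v,0.165).round(4))
p=cv2.imread("pics/side0.png");d=np.load("pics/side0.npy");P=cloud("side",d);hsv=cv2.cvtColor(p,cv2.COLOR_BGR2HSV)
m=(hsv[...,1]>140)&(hsv[...,0]<16)&(P[...,2]>0.035)&(P[...,2]<0.085)&(P[...,1]<0.08)&(P[...,0]>.4)&(P[...,0]<0.75)
mm=np.zeros_like(m);mm[90:205,255:300]=m[90:205,255:300];m=mm
Y=P[m];print(len(Y),Y.min(0),Y.max(0))
rc=cv2.minAreaRect((Y[:,:2]*1000).astype(np.float32));print(rc,cv2.boxPoints(rc))
for u,v in [(290,110),(268,110),(283,112),(293,190),(267,190),(280,197)]: print(u,v,hsv[v,u],P[v,u].round(3))
# by ray corners: 
E
```

```text
side [0.6433 0.2734 0.165 ]
side [0.4468 0.2941 0.165 ]
scene [0.6309 0.1361 0.165 ]
scene [0.6462 0.2776 0.165 ]
1612 [ 0.51257585 -0.3651207   0.03505843] [ 0.59984692 -0.03412268  0.07647038]
((556.9086303710938, -199.8944091796875), (84.09388732910156, 330.6073303222656), 0.8413126468658447) [[ 512.439    -35.22595]
 [ 517.2934  -365.7976 ]
 [ 601.37823 -364.56287]
 [ 596.52386  -33.99121]]
290 110 [ 11 153 157] [ 0.518 -0.327  0.047]
268 110 [ 12 160 178] [ 0.582 -0.326  0.048]
283 112 [ 12 158 145] [ 0.538 -0.32   0.045]
293 190 [ 12 162 179] [ 0.523 -0.049  0.048]
267 190 [ 12 162 178] [ 0.588 -0.049  0.049]
280 197 [ 11 152  74] [ 0.554 -0.043  0.024]
```

```bash
python3 - <<'E'
from h import *
o=get_obs();print(R.from_quat(o["tool_rot"]).as_matrix().round(3))
c=np.array([0.538,0.215]);yaw=-0.106
p=cv2.imread("pics/side0.png")
# 3d points over carton flaps in carton frame
d=np.load("pics/side0.npy");P=cloud("side",d)
def loc(Q): 
    q=Q.copy();s,co=np.sin(yaw),np.cos(yaw);x=Q[...,0]-c[0];y=Q[...,1]-c[1];q[...,0]=co*x+s*y;q[...,1]=-s*x+co*y;return q
L=loc(P)
for zx,zy in [(325,440),(325,420),(325,470),(180,430),(200,330),(190,300),(168,455),(450,330),(460,480),(330,365),(320,340),(330,350),(275,380),(370,385)]:
    u,v=int(150+zx/2.2),int(90+zy/2.2);print((zx,zy),L[v,u].round(3))
d=np.load("pics/scene0.npy");P=cloud("scene",d);L=loc(P)
print()
for zx,zy in [(185,40),(375,75),(230,80),(215,150),(160,130),(320,90),(330,150),(355,160),(225,260),(350,280),(218,240),(280,200),(220,185)]:
    u,v=int(290+zx/3.5),int(110+zy/3.5);print((zx,zy),L[v,u].round(3))
E
```

```text
[[-0.     0.443 -0.897]
 [ 0.002 -0.897 -0.443]
 [-1.    -0.002 -0.   ]]
(325, 440) [0.001 0.037 0.217]
(325, 420) [-0.008 -0.03   0.066]
(325, 470) [-0.001  0.052  0.193]
(180, 430) [0.109 0.042 0.224]
(200, 330) [ 0.107 -0.044  0.21 ]
(190, 300) [ 0.115 -0.059  0.235]
(168, 455) [0.113 0.064 0.234]
(450, 330) [-0.09  -0.053  0.236]
(460, 480) [-0.093  0.061  0.237]
(330, 365) [-0.001 -0.024  0.218]
(320, 340) [ 0.007 -0.06   0.18 ]
(330, 350) [-0.002 -0.044  0.196]
(275, 380) [ 0.041 -0.031  0.153]
(370, 385) [-0.04  -0.033  0.157]

(185, 40) [-0.088 -0.063  0.233]
(375, 75) [-0.092  0.063  0.233]
(230, 80) [-0.081 -0.028  0.215]
(215, 150) [ 0.002 -0.024  0.217]
(160, 130) [-0.062 -0.066  0.174]
(320, 90) [-0.08   0.031  0.222]
(330, 150) [-0.047  0.046  0.201]
(355, 160) [-0.077  0.066  0.174]
(225, 260) [ 0.116 -0.002  0.229]
(350, 280) [0.115 0.066 0.234]
(218, 240) [-0.089 -0.008  0.066]
(280, 200) [-0.038  0.026  0.156]
(220, 185) [-0.042 -0.018  0.156]
```

```bash
cat >> h.py <<'E'
import json
def down(al,tilt=0,tiltaxis=None):
    # tool-down rotation: z=-(cos,sin), y=(sin,-cos), x=-Z
    M=np.array([[0,np.sin(al),-np.cos(al)],[0,-np.cos(al),-np.sin(al)],[-1,0,0]])
    return M
C0=np.array([0.538,0.215,0]);CY=-0.106
def cw(x,y,z): 
    s,c=np.sin(CY),np.cos(CY);return C0+np.array([c*x-s*y,s*x+c*y,z])
RK0=np.array([0.557,-0.200,0]);RY=0.0147
def rw(x,y,z):
    s,c=np.sin(RY),np.cos(RY);return RK0+np.array([c*x-s*y,s*x+c*y,z])
def log():
    o=get_obs();open("log.jsonl","a").write(json.dumps([list(map(float,o["q"])),list(map(float,o["position"])),list(map(float,o["tool_rot"]))])+"\n");return o
def plan(wps,step=3.5,rot=1.0,start=None):
    """wps: list of (pos,Rmat). prints rows in groups of 8"""
    o=log();p=o["position"].copy();M=R.from_quat(o["tool_rot"]).as_matrix()
    if start is not None:p,M=start
    print("t %.2f pos"%o["time"],p.round(4),"q",o["q"].round(2),"F",o["ft_force"].round(1),"grip %.4f"%o["grip_width"])
    rows=[]
    for tp,TM in wps:
        if TM is None: TM=M
        n=max(int(np.ceil(np.linalg.norm(tp-p)*100/step-1e-3)),int(np.ceil(np.degrees(np.linalg.norm(R.from_matrix(M.T@TM).as_rotvec()))/6/rot-1e-3)),1)
        for k in range(n):
            f=1/(n-k)
            dp=M.T@((tp-p)*f)*100;rv=R.from_matrix(M.T@TM).as_rotvec()*f
            r=np.r_[dp.round(2),(np.degrees(rv)/6).round(2)];rows.append(r)
            p=p+M@(r[:3]/100);M=M@R.from_rotvec(np.radians(r[3:]*6)).as_matrix()
    for i in range(0,len(rows),8): print("["+",".join("["+",".join("%g"%(x+0) for x in r)+"]" for r in rows[i:i+8])+"]")
    print(len(rows),"end",p.round(4))
E
python3 - <<'E'
from h import *
A=down(1.465)
plan([(np.array([0.40,-0.3,0.38]),down(0.9)),(cw(0,0,0.36),A)])
E
```

```text
t 0.15 pos [ 0.2767 -0.5598  0.2218] q [-1.29  0.53  1.43 -0.    1.18 -0.18] F [-0.3 -0.3  0.2] grip 0.0870
[[-1.58,-1.79,-2.26,-0.42,0,0],[-1.58,-1.68,-2.33,-0.42,0,0],[-1.58,-1.58,-2.41,-0.42,0,0],[-1.58,-1.47,-2.47,-0.42,0,0],[-1.58,-1.36,-2.53,-0.42,0,0],[-1.58,-1.25,-2.59,-0.42,0,0],[-1.58,-1.14,-2.65,-0.42,0,0],[-1.58,-1.02,-2.69,-0.42,0,0]]
[[-1.57,-0.9,-2.73,-0.43,0,0.01],[-1.58,-0.77,-2.78,-0.42,-0.01,0],[0.13,-1.33,-3.06,-0.34,0,0],[0.12,-1.22,-3.1,-0.34,0,0],[0.13,-1.11,-3.14,-0.34,0,0],[0.12,-0.99,-3.18,-0.34,0,0],[0.13,-0.88,-3.21,-0.34,0,0],[0.12,-0.76,-3.24,-0.34,0,0]]
[[0.13,-0.65,-3.27,-0.34,0,0],[0.12,-0.53,-3.29,-0.34,0,0],[0.13,-0.41,-3.31,-0.33,0,0],[0.12,-0.3,-3.32,-0.34,0,0],[0.13,-0.18,-3.33,-0.33,0,0],[0.12,-0.07,-3.33,-0.34,0,0],[0.13,0.05,-3.33,-0.33,0,0],[0.12,0.17,-3.33,-0.34,0,0]]
[[0.13,0.29,-3.32,-0.33,0,0],[0.12,0.4,-3.31,-0.34,0,0]]
26 end [0.538 0.215 0.36 ]
```

{"fn": "send_rows", "kwargs": {"steps": [[[-1.6,-1.8,-2.3,-0.4,0,0],[-1.6,-1.7,-2.3,-0.4,0,0],[-1.6,-1.6,-2.4,-0.4,0,0],[-1.6,-1.5,-2.5,-0.4,0,0],[-1.6,-1.4,-2.5,-0.4,0,0],[-1.6,-1.2,-2.6,-0.4,0,0],[-1.6,-1.1,-2.6,-0.4,0,0],[-1.6,-1.0,-2.7,-0.4,0,0]]], "gripper": 1, "force": 20}}

```text
time: 0.82
position: [0.3747, -0.3471, 0.3471]
tool_rot: [-0.651, -0.281, 0.652, -0.269]
ft_force: [0.7, -0.6, 0.4]
grip_width: 0.0413
```

{"fn": "send_rows", "kwargs": {"steps": [[[-1.6,-0.9,-2.7,-0.4,0,0],[-1.6,-0.8,-2.8,-0.4,0,0],[0.1,-1.3,-3.1,-0.4,0,0],[0.1,-1.2,-3.1,-0.4,0,0],[0.1,-1.1,-3.2,-0.4,0,0],[0.1,-1.0,-3.2,-0.4,0,0],[0.1,-0.9,-3.2,-0.3,0,0],[0.1,-0.8,-3.3,-0.3,0,0]]]}}

```text
time: 1.48
position: [0.455, -0.0906, 0.3809]
tool_rot: [0.6, 0.38, -0.596, 0.375]
ft_force: [0.1, -0.5, -0.2]
grip_width: 0.0008
```

```bash
python3 - <<'E'
from h import *
plan([(cw(0,0,0.36),down(1.465))],step=4)
E
```

```text
t 1.48 pos [ 0.455  -0.0906  0.3809] q [-0.44  0.14  1.58  0.01  1.43  0.  ] F [ 0.1 -0.5 -0.2] grip 0.0008
[[0.29,-0.7,-3.89,-0.4,-0.01,0],[0.29,-0.54,-3.92,-0.4,-0.01,0],[0.28,-0.38,-3.94,-0.41,-0.01,0],[0.28,-0.21,-3.95,-0.4,-0.01,0],[0.28,-0.04,-3.96,-0.41,-0.01,0],[0.27,0.13,-3.96,-0.4,-0.01,0.01],[0.27,0.29,-3.95,-0.41,-0.01,0],[0.26,0.46,-3.92,-0.4,-0.01,0.01]]
8 end [0.538 0.215 0.36 ]
```

{"fn": "send_rows", "kwargs": {"steps": [[[0.3,-0.7,-3.9,-0.4,0,0],[0.3,-0.5,-3.9,-0.4,0,0],[0.3,-0.4,-3.9,-0.4,0,0],[0.3,-0.2,-4.0,-0.4,0,0],[0.3,0,-4.0,-0.4,0,0],[0.3,0.1,-4.0,-0.4,0,0],[0.3,0.3,-4.0,-0.4,0,0],[0.3,0.5,-3.9,-0.4,0,0]]]}}

```text
time: 2.15
position: [0.5362, 0.23, 0.3577]
tool_rot: [0.524, 0.478, -0.522, 0.474]
ft_force: [0.5, -0.4, 0.1]
grip_width: 0.0008
```

```bash
python3 - <<'E'
from h import *
p,P=shot("wrist","w1")
plan([(cw(0,0,0.36),down(1.465)),(cw(0,0,0.198),down(1.465))],step=4)
E
```

```text
t 2.20 pos [0.5373 0.2374 0.3566] q [0.22 0.35 1.35 0.01 1.44 0.3 ] F [2.5 2.4 1.9] grip 0.0007
[[-0.37,0.26,2.22,0.17,-0.13,0.01],[3.24,0,0,0,0,0],[3.24,0,0,0,0,0],[3.24,0,0,0,0,0],[3.24,0,0,0,0,0],[3.24,0,0,0,0,0]]
6 end [0.538 0.215 0.198]
```

View pics/w1.png

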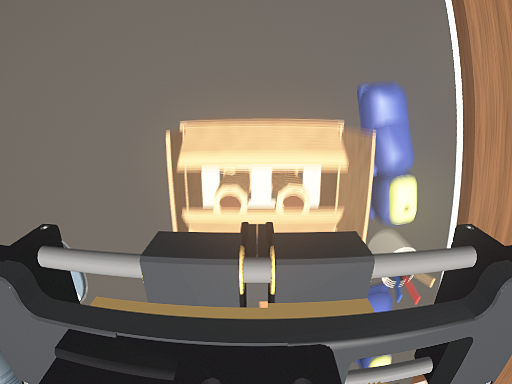

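{"fn": "send_rows", "kwargs": {"steps": [[[0,0.2,2.2,0.2,-0.1,0],[0,0,0,0,0,0],[2.5,0,0,0,0,0],[3.5,0,0,0,0,0],[3.5,0,0,0,0,0],[3.0,0,0,0,0,0],[2.0,0,0,0,0,0],[0,0,0,0,0,0]]]}}

```text
time: 2.87
position: [0.5384, 0.2146, 0.2078]
tool_rot: [0.529, 0.472, -0.524, 0.472]
ft_force: [0.1, -0.7, -0.6]
grip_width: 0.0004
```

```bash
python3 - <<'E'
from h import *
A=down(1.465)
plan([(cw(0,0,0.198),A),(cw(0,0.09,0.198),A),(cw(0,0.118,0.178),A),(cw(0,0.116,0.165),A)],step=2)
E
```

```text
t 2.87 pos [0.5384 0.2146 0.2078] q [0.18 0.48 1.57 0.   1.09 0.29] F [ 0.1 -0.7 -0.6] grip 0.0004
[[0.98,-0.05,-0.03,-0.04,-0.05,-0.04],[0,0,-1.8,0,0,0],[0,0,-1.8,0,0,0],[0,0,-1.8,0,0,0],[0,0,-1.8,0,0,0],[0,0,-1.8,0,0,0],[1,0,-1.4,0,0,0],[1,0,-1.4,0,0,0]]
[[1.3,0,0.2,0,0,0]]
9 end [0.5503 0.3303 0.165 ]
```

{"fn": "send_rows", "kwargs": {"steps": [[[0.8,0,0,0,0,0],[0,0,-1.8,0,0,0],[0,0,-1.8,0,0,0],[0,0,-1.8,0,0,0],[0,0,-1.8,0,0,0],[0,0,-1.8,0,0,0],[1.0,0,-1.4,0,0,0],[1.0,0,-1.4,0,0,0]]]}}

```text
time: 3.53
position: [0.5587, 0.3275, 0.1888]
tool_rot: [0.536, 0.465, -0.525, 0.47]
ft_force: [-0.5, -0.4, -0.6]
grip_width: 0.0005
```

{"fn": "send_rows", "kwargs": {"steps": [[[0,0,0,0,0,0],[1.3,0,0.2,0,0,0],[0.5,0,0,0,0,0],[0,0,0,0,0,0]]]}}

```text
time: 3.87
position: [0.559, 0.3278, 0.1686]
tool_rot: [0.536, 0.466, -0.524, 0.471]
ft_force: [0.3, 0.3, -0.1]
grip_width: 0.0003
```

```bash
python3 - <<'E'
from h import *
A=down(1.465)
p,P=shot("side","s1")
plan([(cw(0,0.10,0.205),A),(cw(0,0.0,0.205),A)],step=3)
E
```

```text
t 3.92 pos [0.5589 0.3275 0.1687] q [ 0.36  0.61  1.44 -0.    1.08  0.48] F [ 0.1  1.  -0.7] grip 0.0005
[[-1.82,-0.4,0.7,-0.08,-0.03,-0.07],[-1.82,-0.42,0.7,-0.09,-0.04,-0.08],[0,0,2.5,0,0,0],[0,0,2.5,0,0,0],[0,0,2.5,0,0,0],[0,-0.01,2.5,0,0,0]]
6 end [0.538 0.215 0.205]
```

View pics/s1.png

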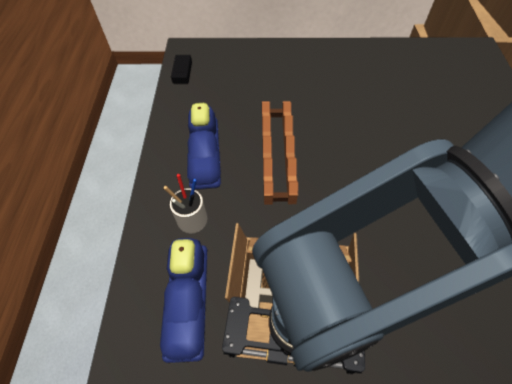

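{"fn": "send_rows", "kwargs": {"steps": [[[-1.8,-0.4,0.7,-0.1,0,-0.1],[-1.8,-0.4,0.7,-0.1,0,-0.1],[0,0,2.5,0,0,0],[0,0,2.5,0,0,0],[0,0,2.5,0,0,0],[0.3,0,2.5,0,0,0],[0.2,0,1.8,0,0,0],[0,0,1.8,0,0,0]]]}}

```text
time: 4.58
position: [0.5367, 0.1752, 0.2045]
tool_rot: [0.528, 0.477, -0.521, 0.472]
ft_force: [0.2, 0.4, 1.5]
grip_width: 0.0002
```

```bash
python3 - <<'E'
from h import *
A=down(1.465)
plan([(cw(0,-0.09,0.198),A),(cw(0,-0.114,0.178),A),(cw(0,-0.114,0.163),A)],step=2)
E
```

```text
t 4.58 pos [0.5367 0.1752 0.2045] q [0.11 0.47 1.61 0.01 1.06 0.2 ] F [0.2 0.4 1.5] grip 0.0002
[[0.2,-0.11,1.68,0.02,-0.04,-0.01],[0.2,-0.1,1.68,0.02,-0.04,0],[0.21,-0.1,1.67,0.02,-0.03,-0.01],[1,0,1.2,0,0,0],[1,0,1.2,0,0,0],[1.5,0,0,0,0,0]]
6 end [0.526  0.1016 0.163 ]
```

{"fn": "send_rows", "kwargs": {"steps": [[[0.2,0,1.7,0,0,0],[0.2,0,1.7,0,0,0],[0.2,0,1.7,0,0,0],[1.0,0,1.2,0,0,0],[1.0,0,1.0,0,0,0],[0,0,0,0,0,0],[1.6,0,0,0,0,0],[0,0,0,0,0,0]]]}}

```text
time: 5.25
position: [0.5318, 0.0935, 0.1678]
tool_rot: [0.534, 0.471, -0.52, 0.472]
ft_force: [-0.9, -0.1, -0.0]
grip_width: 0.0008
```

```bash
python3 - <<'E'
from h import *
A=down(1.465)
plan([(cw(0,-0.10,0.205),A),(cw(0,0.0,0.205),A),(cw(0.09,0,0.205),A)],step=3)
E
```

```text
t 5.25 pos [0.5318 0.0935 0.1678] q [-0.04  0.48  1.71  0.02  0.93  0.06] F [-0.9 -0.1 -0. ] grip 0.0008
[[-1.85,-0.32,-1.1,-0.02,-0.07,-0.06],[-1.85,-0.32,-1.09,-0.03,-0.06,-0.07],[0,0,-2.5,0,0,0],[0,0,-2.5,0,0,0],[0,0,-2.5,0,0,0],[0,0,-2.5,0,0,0],[0,3,0,0,0,0],[0,3,0,0,0,0]]
[[0,3,0,0,0,0]]
9 end [0.6275 0.2055 0.205 ]
```

{"fn": "send_rows", "kwargs": {"steps": [[[-1.9,-0.3,-1.1,0,-0.1,-0.1],[-1.9,-0.3,-1.1,0,-0.1,-0.1],[0,0,-2.5,0,0,0],[0,1.5,-2.5,0,0,0],[0,2.5,-2.5,0,0,0],[0,2.5,-1.5,0,0,0],[0,2.0,-0.5,0,0,0],[0,0.5,0,0,0,0]]]}}

```text
time: 5.92
position: [0.6302, 0.2087, 0.2162]
tool_rot: [-0.525, -0.471, 0.529, -0.471]
ft_force: [1.7, -0.1, -0.4]
grip_width: 0.0003
```

```bash
python3 - <<'E'
from h import *
A=down(1.465)
plan([(cw(0.13,0,0.198),A),(cw(0.155,0,0.178),A),(cw(0.15,0,0.163),A)],step=2)
E
```

```text
t 5.92 pos [0.6302 0.2087 0.2162] q [ 0.15  0.59  1.33 -0.    1.23  0.27] F [ 1.7 -0.1 -0.4] grip 0.0003
[[0.6,1.26,0.11,-0.02,0.01,0.01],[0.6,1.25,0.11,-0.02,0.02,0.01],[0.61,1.26,0.12,-0.01,0.01,0.02],[1,1.25,0,0,0,0],[1,1.25,0,0,0,0],[1.5,-0.5,-0.01,0,0,0]]
6 end [0.6872 0.1992 0.163 ]
```

{"fn": "send_rows", "kwargs": {"steps": [[[0.6,1.3,0,0,0,0],[0.6,1.3,0,0,0,0],[0.6,1.3,0,0,0,0],[1.0,1.2,0,0,0,0],[1.0,1.2,0,0,0,0],[0,0,0,0,0,0],[1.6,-0.5,0,0,0,0],[0,0,0,0,0,0]]]}}

```text
time: 6.58
position: [0.687, 0.2038, 0.1661]
tool_rot: [-0.524, -0.473, 0.529, -0.471]
ft_force: [-0.6, 0.5, -1.2]
grip_width: 0.0006
```

{"fn": "send_rows", "kwargs": {"steps": [[[-2.0,-1.0,0,0,0,0],[-2.0,-2.0,0,0,0,0],[0,-3.0,0,0,0,0],[0,-3.0,0,0,0,0],[0,-3.0,0,0,0,0],[0,-3.0,0,0,0,0],[0,-3.0,0,0,0,0],[0,-3.0,0,0,0,0]]]}}

```text
time: 7.25
position: [0.4733, 0.2259, 0.215]
tool_rot: [-0.527, -0.47, 0.528, -0.472]
ft_force: [-0.3, 0.8, 0.6]
grip_width: 0.0004
```

```bash
python3 - <<'E'
from h import *
A=down(1.465)
p,P=shot("side","s2")
plan([(cw(-0.09,0,0.198),A),(cw(-0.13,0,0.198),A),(cw(-0.155,0,0.178),A),(cw(-0.15,0,0.163),A)],step=2)
E
```

```text
t 7.30 pos [0.4645 0.226  0.2143] q [ 0.24  0.4   1.7  -0.    1.05  0.35] F [-5.  -1.3 -1. ] grip -0.0002
[[0.82,-0.78,0.16,-0.03,0.02,0.05],[0.82,-0.78,0.16,-0.03,0.03,0.04],[0,-1.33,0,0,0,0],[0,-1.34,0,0,0,0],[0,-1.33,0,0,0,0],[1,-1.25,0,0,0,0],[1,-1.25,0,0,0,0],[1.5,0.5,0,0,0,0]]
8 end [0.3889 0.2309 0.163 ]
```

View pics/s2.png

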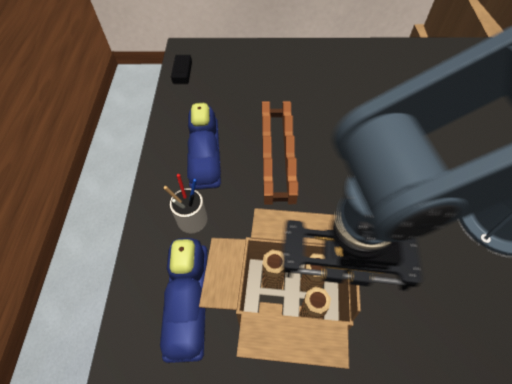

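Three flaps lie folded back; rollers show at (272,262), (316,300) and one behind the gripper near (316,262); the pocket at (262,297) is empty. Now the near flap.

{"fn": "send_rows", "kwargs": {"steps": [[[0.8,-0.8,0,0,0,0],[0.8,-1.0,0,0,0,0],[0,-1.4,0,0,0,0],[0,-1.4,0,0,0,0],[1.0,-1.4,0,0,0,0],[1.0,-1.4,0,0,0,0],[0,-0.4,0,0,0,0],[1.5,0.5,0,0,0,0]]]}}

```text
time: 7.97
position: [0.3865, 0.2357, 0.1744]
tool_rot: [0.528, 0.471, -0.524, 0.474]
ft_force: [0.3, 0.5, -0.0]
grip_width: 0.0005
```

{"fn": "send_rows", "kwargs": {"steps": [[[0.3,0,0,0,0,0],[-2.0,0.5,0,0,0,0],[-3.5,0,1.5,0,0,0],[-3.5,0,3.0,0,0,0],[-3.5,0,3.0,0,0,0],[-1.0,0,3.0,0,0,0],[0,0,3.0,0,0,0],[0,0,1.0,0,0,0]]], "gripper": 0.25}}

```text
time: 8.63
position: [0.3798, 0.0923, 0.3125]
tool_rot: [0.527, 0.47, -0.521, 0.479]
ft_force: [0.3, 0.5, -0.6]
grip_width: 0.046
```

```bash
python3 - <<'E'
from h import *
p,P=shot("side","s3")
o=log();print(o["position"],o["q"],o["grip_width"])
p,P=shot("scene","c3")
a=cv2.imread("pics/s3.png")[190:370,190:400];b=cv2.imread("pics/c3.png")[110:270,280:440]
b=cv2.resize(b,None,fx=3,fy=3,interpolation=cv2.INTER_CUBIC);cv2.imwrite("pics/c3z.png",b)
cv2.imwrite("pics/s3z.png",cv2.resize(a,None,fx=3,fy=3,interpolation=cv2.INTER_CUBIC))
E
```

```text
[0.38013821 0.09189845 0.31270188] [-0.04795893  0.07233603  1.85163063 -0.00345056  1.20211446  0.05425729] 0.05009092636221934
```

View pics/s3z.png

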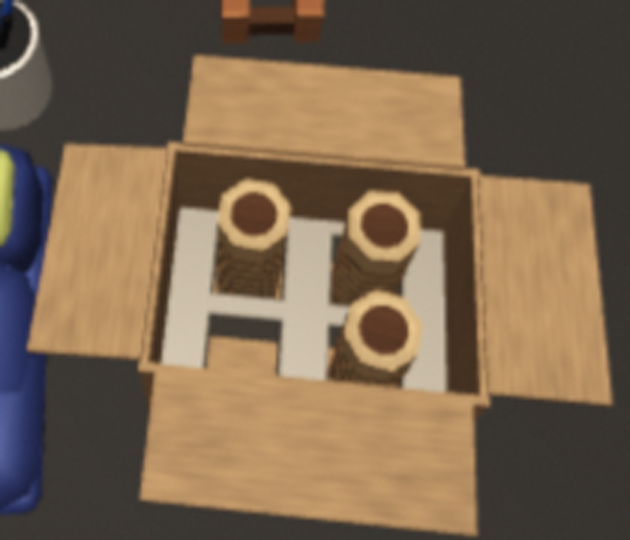

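View pics/c3z.png

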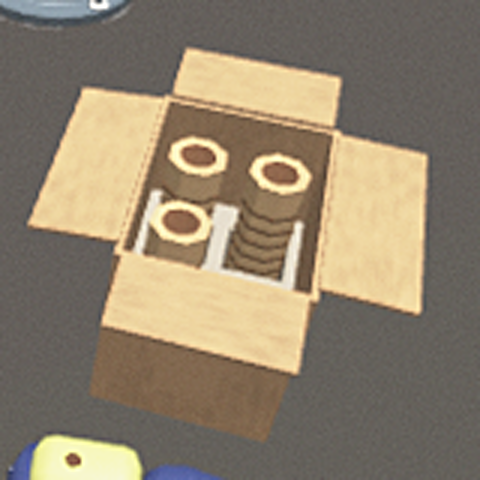

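```bash
python3 - <<'E'
from h import *
cs=[ray("side",u,v,0.167)[:2] for u,v in [(247.3,238.7),(349.3,247.3),(351.7,324),(238.3,312.7)]]
print(np.array(cs).round(4),np.mean(cs,0).round(4))
e=(cs[0]-cs[1]+cs[3]-cs[2]);print("yaw",np.arctan2(e[1],e[0]))
for n,t in [("side","s3"),("scene","c3")]:
    p=cv2.imread(f"pics/{t}.png");P=cloud(n,np.load(f"pics/{t}.npy"))
    m=(np.abs(P[...,2]-0.156)<0.012)&(np.abs(P[...,0]-.538)<.09)&(np.abs(P[...,1]-.215)<.058)
    m=m.astype(np.uint8)
    if n=="side":
        hsv=cv2.cvtColor(p,cv2.COLOR_BGR2HSV);
    k,lab,st,cen=cv2.connectedComponentsWithStats(m)
    for i in range(1,k):
        if st[i,4]<60: continue
        cnt,_=cv2.findContours((lab==i).astype(np.uint8),cv2.RETR_EXTERNAL,cv2.CHAIN_APPROX_NONE)
        c=max(cnt,key=cv2.contourArea)[:,0,:]
        W=np.array([ray(n,u,v,0.156)[:2] for u,v in c])*1000
        (x,y),r=cv2.minEnclosingCircle(W.astype(np.float32))
        M=cv2.moments(W.astype(np.float32).reshape(-1,1,2));cx,cy=M["m10"]/M["m00"],M["m01"]/M["m00"]
        print(n,st[i,4],(round(x),round(y),round(r,1)),(round(cx,1),round(cy,1)))
    # flaps heights
    for nm,pt in [("left",(0,.115)),("right",(0,-.115)),("near",(-.145,0)),("far",(.145,0))]:
        w=cw(*pt,0)
        dd=np.hypot(P[...,0]-w[0],P[...,1]-w[1]);dd=np.where(np.isnan(dd)|(P[...,2]<0.1),9,dd);i=np.unravel_index(dd.argmin(),dd.shape);print(nm,P[i].round(3),dd.min().round(3))
E
```

```text
[[0.6288 0.1376]
 [0.4343 0.1553]
 [0.4489 0.2943]
 [0.6414 0.2761]] [0.5384 0.2158]
yaw -0.09265683100326413
side 467 (577, 181, 24.7) (578.0, 181.0)
side 488 (497, 189, 25.1) (496.8, 188.5)
side 543 (503, 253, 24.7) (502.7, 252.0)
left [0.55  0.329 0.168] 0.001
right [0.525 0.1   0.165] 0.001
near [0.394 0.23  0.17 ] 0.0
far [0.682 0.199 0.164] 0.001
scene 101 (449, 252, 24.1) (450.9, 254.8)
scene 248 (505, 186, 29.7) (504.5, 185.7)
scene 252 (511, 251, 28.7) (510.0, 249.7)
scene 286 (585, 176, 29.0) (585.2, 178.6)
left [0.551 0.329 0.167] 0.001
right [0.527 0.101 0.165] 0.001
near [0.395 0.229 0.171] 0.002
far [0.683 0.198 0.165] 0.002
```

```bash
cat > kin.py <<'E'
import numpy as np,json
from scipy.spatial.transform import Rotation as R
def Rz(a):return R.from_euler('z',a).as_matrix()
def Ry(a):return R.from_euler('y',a).as_matrix()
def fk(q,P):
    a1,d1,L2,L3,e3,Lt,lat,lat2=P
    A=Rz(q[0]);B=A@Ry(q[1]);C=B@Ry(q[2]);D=C@Rz(q[3])@Ry(q[4])@Rz(q[5])
    p=A@[a1,lat,d1]+B@[0,0,L2]+C@[e3,0,L3]+D@[0,0,Lt]
    return p,D
E
python3 - <<'E'
from kin import *
from scipy.optimize import least_squares
D=[json.loads(l) for l in open("log.jsonl")]
# tool constant
Ts=[]
for q,p,t in D:
    _,Dm=fk(q,[0]*8);Ts.append(Dm.T@R.from_quat(t).as_matrix())
print(len(D));print(Ts[0].round(3));print(max(np.abs(T-Ts[0]).max() for T in Ts))
def res(P): return np.concatenate([fk(q,P)[0]-np.array(p) for q,p,t in D])
s=least_squares(res,[0,.3,.4,.4,0,.25,.1,0]);print(s.x.round(4),np.abs(s.fun).max())
def res2(P): return res([0,P[0],P[1],P[2],P[3],P[4],P[5],0])
s=least_squares(res2,[.3,.4,.4,0,.25,.1]);print(s.x.round(4),np.abs(s.fun).max(),np.linalg.svd(s.jac)[1])
E
```

```text
10
[[-0. -1.  0.]
 [ 0. -0. -1.]
 [ 1. -0.  0.]]
7.27839677776434e-16
[0.     0.2742 0.588  0.3917 0.1141 0.3055 0.111  0.    ] 1.8958562192361583e-07
[0.2742 0.588  0.3917 0.1141 0.3055 0.111 ] 1.0275762463152205e-09 [6.21020396 3.33370546 3.16229024 0.44121605 0.35279672 0.02362109]
```

```bash
cat >> kin.py <<'E'
from scipy.optimize import least_squares
PK=[0,0.2742,0.588,0.3917,0.1141,0.3055,0.111,0]
import scipy.optimize
D0=[json.loads(l) for l in open("log.jsonl")][:10]
PK=least_squares(lambda P:np.concatenate([fk(q,P)[0]-np.array(p) for q,p,t in D0]),PK).x
TC=np.array([[0,-1,0],[0,0,-1],[1,0,0]],float)
LO=np.array([-3.08,-.75,.22,-1.43,0,-2.85]);HI=np.array([3.08,2.2,2.44,4.57,2.65,2.85])
def tool(q):
    p,D=fk(q,PK);return p,D@TC
def ik(p,M,seeds=None,n=60,rng=np.random.default_rng(0)):
    sols=[]
    def f(q):
        P,T=tool(q);return np.r_[(P-p)*5,R.from_matrix(T.T@M).as_rotvec()]
    S=list(seeds) if seeds is not None else [LO+(HI-LO)*rng.random(6) for _ in range(n)]
    for s in S:
        r=least_squares(f,np.clip(s,LO+1e-6,HI-1e-6),bounds=(LO,HI),max_nfev=200)
        if r.cost<1e-10 and not any(np.abs(r.x-x).max()<1e-2 for x in sols): sols.append(r.x)
    return sols
def pts(q):
    A=Rz(q[0]);B=A@Ry(q[1]);C=B@Ry(q[2])
    sh=A@[0,PK[6],PK[1]];el=sh+B@[0,0,PK[2]];wr=el+C@[PK[4],0,PK[3]];return el,wr
E
python3 - <<'E'
from kin import *
RY=0.0147
def horiz(tilt,yaw,flip=0):
    # tool x: along (cos t cos yaw, .., -sin t); tool y horizontal
    x=np.array([np.cos(tilt)*np.cos(yaw),np.cos(tilt)*np.sin(yaw),-np.sin(tilt)])
    y=np.array([-np.sin(yaw),np.cos(yaw),0])*(-1 if flip else 1)
    return np.stack([x,y,np.cross(x,y)],1)
for yr in [-.114,-.038,.038,.114]:
  for deg in [0,15,30,45]:
   for fl in [0,1]:
    s,c=np.sin(RY),np.cos(RY);xr=-0.045
    p=np.array([.557+c*xr-s*yr,-.2+s*xr+c*yr,0.069+0.0])
    for q in ik(p,horiz(np.radians(deg),RY,fl),n=25):
        el,wr=pts(q);print(yr,deg,fl,q.round(2),"el",el.round(2),"wr",wr.round(3))
E
```

```text
-0.114 0 0 [-1.29  1.32  2.07  1.83  1.63  1.34] el [ 0.27 -0.52  0.42] wr [ 0.208 -0.319  0.069]
-0.114 0 1 [-1.29  1.32  2.07  1.83  1.63 -1.8 ] el [ 0.27 -0.52  0.42] wr [ 0.208 -0.319  0.069]
-0.114 15 0 [-1.26  1.14  2.13  1.9   1.35  1.45] el [ 0.27 -0.47  0.52] wr [ 0.219 -0.319  0.148]
-0.114 15 1 [-1.26  1.14  2.13  1.9   1.35 -1.7 ] el [ 0.27 -0.47  0.52] wr [ 0.219 -0.319  0.148]
-0.114 30 0 [-1.18  0.94  2.13  1.9   1.02  1.65] el [ 0.28 -0.4   0.62] wr [ 0.249 -0.319  0.222]
-0.114 30 1 [-1.18  0.94  2.13  1.9   1.02 -1.49] el [ 0.28 -0.4   0.62] wr [ 0.249 -0.319  0.222]
-0.114 45 0 [-1.08  0.78  2.06  1.73  0.69  2.  ] el [ 0.29 -0.31  0.69] wr [ 0.298 -0.318  0.285]
-0.114 45 1 [-1.08  0.78  2.06  1.73  0.69 -1.14] el [ 0.29 -0.31  0.69] wr [ 0.298 -0.318  0.285]
-0.038 0 0 [-1.22  1.42  2.2   1.87  1.72  1.12] el [ 0.3  -0.51  0.36] wr [ 0.207 -0.243  0.069]
-0.038 0 1 [-1.22  1.42  2.2   1.87  1.72 -2.03] el [ 0.3  -0.51  0.36] wr [ 0.207 -0.243  0.069]
-0.038 15 0 [-1.19  1.23  2.28  2.    1.45  1.23] el [ 0.31 -0.47  0.47] wr [ 0.218 -0.243  0.148]
-0.038 15 1 [-1
[... 951 characters left out ...]
7 -0.167  0.222]
0.038 30 1 [-0.98  1.08  2.41  2.28  1.26 -1.88] el [ 0.38 -0.37  0.55] wr [ 0.247 -0.167  0.222]
0.038 45 0 [-0.85  0.81  2.31  2.27  0.77  1.59] el [ 0.37 -0.25  0.68] wr [ 0.295 -0.166  0.285]
0.038 45 1 [-0.85  0.81  2.31  2.27  0.77 -1.55] el [ 0.37 -0.25  0.68] wr [ 0.295 -0.166  0.285]
0.114 0 0 [-0.94  1.7   2.41  1.95  2.07  0.7 ] el [ 0.43 -0.4   0.2 ] wr [ 0.205 -0.091  0.069]
0.114 0 1 [-0.94  1.7   2.41  1.95  2.07 -2.44] el [ 0.43 -0.4   0.2 ] wr [ 0.205 -0.091  0.069]
0.114 45 0 [-0.67  0.85  2.4   2.52  0.87  1.48] el [ 0.42 -0.19  0.66] wr [ 0.294 -0.09   0.285]
0.114 45 1 [-0.67  0.85  2.4   2.52  0.87 -1.66] el [ 0.42 -0.19  0.66] wr [ 0.294 -0.09   0.285]
```

```bash
python3 - <<'E'
from h import *
p,P=shot("wrist","w3")
E
```

```text
(no output)
```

View pics/w3.png

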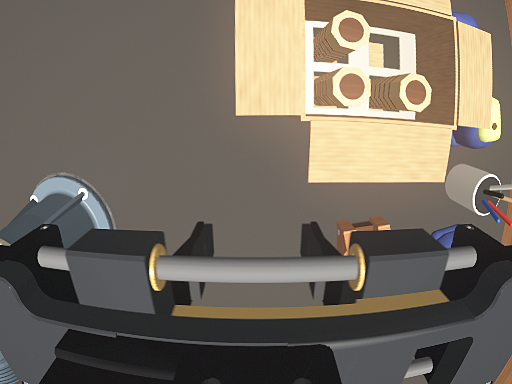

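```bash
cat >> h.py <<'E'
def wray(u,v,z,pos,quat):
    c=camera_params("wrist");K=c["intrinsics"];T=c["T_tool_cam"];M=R.from_quat(quat).as_matrix()
    x=(u-K[0,2])/K[0,0];y=(v-K[1,2])/K[1,1];r=np.hypot(x,y)
    d=np.array([np.sin(r)*x/r,np.sin(r)*y/r,np.cos(r)])
    o=pos+M@T[:3,3];d=M@T[:3,:3]@d;return o+d*(z-o[2])/d[2]
E
python3 - <<'E'
from h import *
o=get_obs();pos,qt=o["position"],o["tool_rot"]
P=cloud("wrist",np.load("pics/w3.npy"),(pos,qt))
m=(np.abs(P[...,2]-0.156)<0.010)&(np.abs(P[...,0]-.538)<.075)&(np.abs(P[...,1]-.215)<.055)
k,lab,st,cen=cv2.connectedComponentsWithStats(m.astype(np.uint8))
for i in range(1,k):
    if st[i,4]<200: continue
    c=max(cv2.findContours((lab==i).astype(np.uint8),cv2.RETR_EXTERNAL,cv2.CHAIN_APPROX_NONE)[0],key=cv2.contourArea)[:,0,:]
    W=np.array([wray(u,v,.156,pos,qt)[:2] for u,v in c])*1000
    M=cv2.moments(W.astype(np.float32).reshape(-1,1,2));cx,cy=M["m10"]/M["m00"],M["m01"]/M["m00"]
    th=np.arctan2(W[:,1]-cy,W[:,0]-cx);r=np.hypot(W[:,1]-cy,W[:,0]-cx)
    g=np.linspace(-np.pi,np.pi,361)[:-1];idx=np.argsort(th);rg=np.interp(g,th[idx],r[idx],period=2*np.pi)
    F=np.sum(rg*np.exp(-8j*g))/360
    print(st[i],(cx,cy),"r",rg.min(),rg.max(),"amp",abs(F),"flat normal deg (mod45)",np.degrees((np.angle(-F))/-8*-1) , "F angle", np.degrees(np.angle(F)))
E
```

```text
[ 329   14   42   38 1170] (498.89827504488073, 249.61319010993657) r 19.02434722788628 24.8768225752883 amp 0.2949729510737037 flat normal deg (mod45) 17.496044553739583 F angle -40.03164357008336
[ 331   67   40   40 1287] (493.21734343152104, 186.8569915335298) r 20.534449460567526 24.35849222474558 amp 0.311340690113682 flat normal deg (mod45) 4.863015905887765 F angle -141.0958727528979
[397  73  35  36 994] (573.2442556757984, 180.51093402098144) r 19.35686923155538 24.889563894445768 amp 0.2194701229890519 flat normal deg (mod45) 10.773336413933391 F angle -93.81330868853289
```

```bash
python3 - <<'E'
from h import *
A=down(np.pi/2-np.radians(10.8))
plan([(np.array([.5755,.181,.25]),A)],step=3.5)
E
```

```text
t 8.78 pos [0.3797 0.0944 0.3113] q [-0.04  0.08  1.85 -0.    1.2   0.06] F [-0.9 -0.4  0.6] grip 0.0577
[[0.91,2.65,-1.51,0.12,0,-0.02],[0.9,2.63,-1.55,0.12,0,-0.02],[0.9,2.61,-1.58,0.12,0,-0.02],[0.89,2.59,-1.61,0.12,0,-0.02],[0.89,2.58,-1.64,0.12,0,-0.01],[0.88,2.56,-1.68,0.12,0,-0.02],[0.88,2.53,-1.7,0.12,0,-0.01]]
7 end [0.5755 0.181  0.25  ]
```

{"fn": "send_rows", "kwargs": {"steps": [[[0.9,2.7,-1.5,0.1,0,0],[0.9,2.6,-1.5,0.1,0,0],[0.9,2.6,-1.6,0.1,0,0],[0.9,2.6,-1.6,0.1,0,0],[0.9,2.6,-1.6,0.1,0,0],[0.9,2.5,-1.7,0.2,0,0],[0.8,2.0,-1.4,0.2,0,0],[0,0,0,0,0,0]]], "gripper": 0.25}}

```text
time: 9.45
position: [0.5746, 0.1926, 0.2473]
tool_rot: [0.549, 0.448, -0.543, 0.45]
ft_force: [1.3, -0.2, -0.8]
grip_width: 0.0652
```

```bash
python3 - <<'E'
from h import *
A=down(np.pi/2-np.radians(10.8))
plan([(np.array([.5755,.181,.235]),A),(np.array([.5755,.181,.127]),A)],step=2.2)
E
```

```text
t 9.45 pos [0.5746 0.1926 0.2473] q [0.14 0.47 1.46 0.   1.2  0.33] F [ 1.3 -0.2 -0.8] grip 0.0652
[[1.23,0.31,1.13,-0.06,-0.04,-0.08],[2.16,0,0,0,0,0],[2.16,0,0,0,0,0],[2.16,0,0,0,0,0],[2.16,0,0,0,0,0],[2.16,0,-0.01,0,0,0]]
6 end [0.5755 0.181  0.127 ]
```

{"fn": "send_rows", "kwargs": {"steps": [[[1.2,0.3,1.1,0,0,-0.1],[0,0,0,0,0,0],[2.2,0,0,0,0,0],[2.2,0,0,0,0,0],[2.2,0,0,0,0,0],[2.2,0,0,0,0,0],[1.6,0,0,0,0,0],[0,0,0,0,0,0]]]}}

```text
time: 10.12
position: [0.5682, 0.1825, 0.1265]
tool_rot: [-0.543, -0.454, 0.547, -0.447]
ft_force: [0.1, -0.6, 0.2]
grip_width: 0.0653
```

```bash
python3 - <<'E'
from h import *
A=down(np.pi/2-np.radians(10.8))
p,P=shot("scene","c4");cv2.imwrite("pics/c4z.png",cv2.resize(p[60:300,260:500,::-1],None,fx=2.5,fy=2.5))
plan([(np.array([.5755,.181,.127]),A)],step=2.2)
E
```

```text
t 10.17 pos [0.5688 0.1826 0.1279] q [0.12 0.61 1.58 0.01 0.95 0.31] F [-0.1 -0.1 -0.1] grip 0.0654
[[0.08,0.69,0.03,-0.02,-0.03,0.09]]
1 end [0.5755 0.181  0.127 ]
```

View pics/c4z.png

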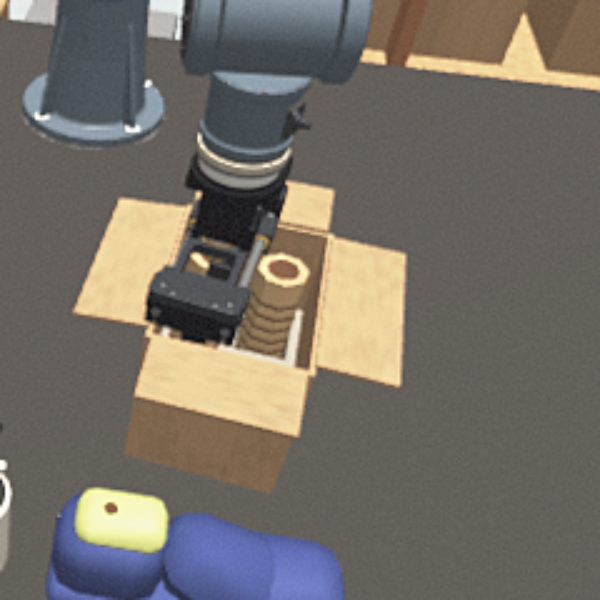

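{"fn": "send_rows", "kwargs": {"steps": [[[0,0.6,0,0,0,0.1],[0,0,0,0,0,0]]]}}

```text
time: 10.33
position: [0.5751, 0.1811, 0.1297]
tool_rot: [0.547, 0.45, -0.544, 0.45]
ft_force: [-0.1, 0.0, 0.3]
grip_width: 0.0654
```

{"fn": "send_rows", "kwargs": {"steps": [[[0,0,0,0,0,0],[0,0,0,0,0,0],[0,0,0,0,0,0],[0,0,0,0,0,0],[-1.0,0,0,0,0,0],[-1.5,0,0,0,0,0],[-1.5,0,0,0,0,0]]], "gripper": 1, "force": 55}}

```text
time: 10.92
position: [0.5754, 0.1807, 0.1736]
tool_rot: [0.548, 0.45, -0.543, 0.451]
ft_force: [1.1, -0.9, -3.1]
grip_width: 0.0432
```

```bash
cat >> h.py <<'E'
def jplan(goals,vmax=None,maxrows=100,show=True):
    """joint-space interpolation through goals (q lists), printing rows"""
    import kin
    o=log();q=np.array(o["q"]);rows=[];p0,M0=kin.tool(q)
    print("t %.2f pos"%o["time"],o["position"].round(4),"q",q.round(2),"F",o["ft_force"].round(1),"grip %.4f"%o["grip_width"])
    p,M=o["position"].copy(),R.from_quat(o["tool_rot"]).as_matrix()
    for g in goals:
        g=np.array(g);n=1
        while True:  # choose n so that rows within limits
            ok=True;pp,MM=kin.tool(q)
            for k in range(1,n+1):
                p2,M2=kin.tool(q+(g-q)*k/n);
                if np.linalg.norm(p2-pp)>.033 or np.degrees(np.linalg.norm(R.from_matrix(MM.T@M2).as_rotvec()))>5.4 or np.abs((g-q)/n).max()>0.13: ok=False;break
                pp,MM=p2,M2
            if ok: break
            n+=1
        for k in range(1,n+1):
            tp,TM=kin.tool(q+(g-q)*k/n)
            r=np.r_[(M.T@(tp-p)*100).round(1),(np.degrees(R.from_matrix(M.T@TM).as_rotvec())/6).round(1)];rows.append(r)
            p=p+M@(r[:3]/100);M=M@R.from_rotvec(np.radians(r[3:]*6)).as_matrix()
        q=g
    for i in range(0,min(len(rows),maxrows),8): print("["+",".join("["+",".join("%g"%(x+0) for x in r)+"]" for r in rows[i:i+8])+"]")
    print(len(rows),"end",p.round(4))
E
python3 - <<'E'
from h import *
import kin
o=get_obs();print(o["position"],o["grip_width"],o["ft_force"],o["q"].round(3))
def horiz(tilt,yaw):
    x=np.array([np.cos(tilt)*np.cos(yaw),np.cos(tilt)*np.sin(yaw),-np.sin(tilt)])
    y=-np.array([-np.sin(yaw),np.cos(yaw),0]);return np.stack([x,y,np.cross(x,y)],1)
for deg in (35,40):
  for nt in (0,1,2):
    yr=[-.114,-.038,.038][nt]
    for z in (.069,.12,.18,.25):
        for q in kin.ik(rw(-.048,yr,z),horiz(np.radians(deg),RY),n=12): print(deg,nt,z,q.round(3))
E
```

```text
[0.57539165 0.18068297 0.17363542] 0.043156940464000766 [ 1.11675951 -0.85885521 -3.09892528] [0.118 0.554 1.543 0.002 1.039 0.307]
35 0 0.069 [-1.158  0.882  2.118  1.87   0.911 -1.406]
35 0 0.12 [-1.158  0.753  2.12   1.772  0.88  -1.248]
35 0 0.18 [-1.158  0.603  2.101  1.63   0.858 -1.029]
35 0 0.25 [-1.158  0.44   2.053  1.447  0.865 -0.749]
35 1 0.069 [-1.07   0.919  2.264  2.082  0.98  -1.615]
35 1 0.12 [-1.07   0.769  2.266  1.986  0.913 -1.451]
35 1 0.18 [-1.07   0.589  2.243  1.828  0.846 -1.203]
35 1 0.25 [-1.07   0.393  2.187  1.596  0.81  -0.863]
35 2 0.069 [-0.942  0.99   2.395  2.298  1.112 -1.792]
35 2 0.12 [-0.942  0.814  2.397  2.222  1.001 -1.638]
35 2 0.18 [-0.942  0.596  2.369  2.069  0.866 -1.381]
35 2 0.25 [-0.942  0.357  2.301  1.793  0.757 -0.985]
40 0 0.069 [-1.121  0.827  2.095  1.817  0.799 -1.291]
40 0 0.12 [-1.121  0.701  2.09   1.689  0.775 -1.109]
40 0 0.18 [-1.121  0.558  2.064  1.515  0.77  -0.867]
40 0 0.25 [-1.121  0.405  2.009  1.308  0.803 -0.576]
40 1 0.069 [-1.028  0.848  2.236  2.055  0.845 -1.505]
40 1 0.12 [-1.028  0.702  2.23   1.923  0.783 -1.313]
40 1 0.18 [-1.028  0.532  2.2    1.717  0.733 -1.03 ]
40 1 0.25 [-1.028  0.35   2.137  1.443  0.731 -0.663]
40 2 0.069 [-0.898  0.896  2.36   2.298  0.946 -1.683]
40 2 0.12 [-0.898  0.724  2.353  2.184  0.834 -1.502]
40 2 0.18 [-0.898  0.521  2.317  1.969  0.717 -1.202]
40 2 0.25 [-0.898  0.306  2.243  1.62   0.652 -0.755]
```

{"fn": "send_rows", "kwargs": {"steps": [[[-2.5,0,0,0,0,0],[-3.0,0,0,0,0,0],[-3.0,0,0,0,0,0],[-3.0,0,0,0,0,0],[-2.0,0,0,0,0,0],[0,0,0,0,0,0]]]}}

```text
time: 11.42
position: [0.5751, 0.1804, 0.3201]
tool_rot: [0.549, 0.448, -0.541, 0.452]
ft_force: [1.2, 0.9, -1.4]
grip_width: 0.0434
```

```bash
cat >> h.py <<'E'
def horiz(tilt,yaw):
    x=np.array([np.cos(tilt)*np.cos(yaw),np.cos(tilt)*np.sin(yaw),-np.sin(tilt)])
    y=-np.array([-np.sin(yaw),np.cos(yaw),0]);return np.stack([x,y,np.cross(x,y)],1)
NY=[-.114,-.038,.038,.114]
def qplace(nt,x,z,deg=35):
    import kin
    return kin.ik(rw(x,NY[nt],z),horiz(np.radians(deg),RY),n=14)[0]
E
python3 - <<'E'
from h import *
import kin
qa=get_obs()["q"];qb=qplace(0,-.035,.22);print(qb.round(2))
for f in np.linspace(0,1,9):
    p,M=kin.tool(qa+(qb-qa)*f);print(p.round(3),"far end",(p+M[:,0]*.124).round(3),"back",(p-M[:,0]*.15).round(3))
jplan([qb])
E
```

```text
[-1.13  0.51  2.06  1.54  0.84 -0.85]
[0.575 0.18  0.32 ] far end [0.577 0.181 0.196] back [0.573 0.18  0.47 ]
[0.576 0.146 0.287] far end [0.575 0.169 0.165] back [0.578 0.118 0.435]
[0.582 0.109 0.266] far end [0.586 0.153 0.15 ] back [0.576 0.056 0.406]
[0.591 0.066 0.253] far end [0.61  0.125 0.146] back [ 0.569 -0.006  0.383]
[0.602 0.01  0.247] far end [0.64  0.077 0.15 ] back [ 0.555 -0.07   0.365]
[ 0.607 -0.058  0.243] far end [0.667 0.005 0.156] back [ 0.533 -0.135  0.349]
[ 0.599 -0.139  0.239] far end [ 0.68  -0.089  0.16 ] back [ 0.501 -0.2    0.335]
[ 0.573 -0.228  0.232] far end [ 0.669 -0.199  0.158] back [ 0.457 -0.262  0.321]
[ 0.524 -0.315  0.22 ] far end [ 0.625 -0.313  0.149] back [ 0.401 -0.316  0.306]
t 11.42 pos [0.5751 0.1804 0.3201] q [0.12 0.4  1.38 0.   1.35 0.31] F [ 1.2  0.9 -1.4] grip 0.0434
[[1.1,0.2,1.1,0.2,0.5,-0.2],[1,0.2,1.1,0.2,0.5,-0.2],[0.8,0.4,1.1,0.2,0.5,-0.2],[0.6,0.4,1.1,0.2,0.6,-0.1],[0.4,0.5,1.1,0.3,0.5,0],[0.3,0.5,1.2,0.3,0.5,0],[0.1,0.7,1.1,0.3,0.6,0.1],[-0.1,0.7,1.2,0.3,0.5,0.1]]
[[-0.2,0.9,1.2,0.3,0.5,0.2],[-0.4,0.9,1.1,0.3,0.5,0.2],[-0.5,1,1.2,0.4,0.5,0.2],[-0.7,1.2,1.1,0.3,0.5,0.3],[-0.8,1.2,1.2,0.4,0.4,0.4],[-0.8,1.4,1.2,0.4,0.4,0.4],[-1,1.4,1.2,0.4,0.4,0.4],[-1.1,1.6,1.2,0.4,0.4,0.5]]
[[-1.1,1.7,1.1,0.4,0.3,0.5],[-1.3,1.7,1.3,0.4,0.3,0.5],[-1.2,1.9,1.2,0.4,0.3,0.6],[-1.3,2,1.2,0.4,0.3,0.5],[-1.4,2.1,1.3,0.4,0.2,0.6],[-1.4,2.1,1.3,0.4,0.1,0.6],[-1.4,2.2,1.4,0.4,0.2,0.7],[-1.5,2.3,1.4,0.4,0.1,0.6]]
[[-1.4,2.4,1.5,0.5,0,0.7],[-1.4,2.4,1.4,0.4,0.1,0.6]]
26 end [ 0.5237 -0.3144  0.2205]
```

```bash
python3 - <<'E'
from h import *
import kin
o=get_obs();qa=o["q"]
W=kin.ik(np.array([.45,-.02,.36]),down(0.9),seeds=[qa])
qb=qplace(0,-.035,.24)
W=W[0];print(W.round(2),qb.round(2))
for a,b in ((qa,W),(W,qb)):
  for f in np.linspace(0,1,6):
    p,M=kin.tool(a+(b-a)*f);print(p.round(3),"far end",(p+M[:,0]*.124).round(3),"back",(p-M[:,0]*.15).round(3))
jplan([W,qb])
E
```

```text
[-0.29  0.13  1.65 -0.    1.36  0.38] [-1.13  0.47  2.04  1.48  0.85 -0.77]
[0.575 0.18  0.32 ] far end [0.577 0.181 0.196] back [0.573 0.18  0.47 ]
[0.558 0.131 0.331] far end [0.559 0.132 0.207] back [0.556 0.131 0.481]
[0.536 0.086 0.341] far end [0.537 0.087 0.217] back [0.535 0.086 0.491]
[0.51  0.046 0.349] far end [0.511 0.046 0.225] back [0.509 0.046 0.499]
[0.481 0.01  0.355] far end [0.482 0.01  0.231] back [0.481 0.01  0.505]
[ 0.45 -0.02  0.36] far end [ 0.45  -0.02   0.236] back [ 0.45 -0.02  0.51]
[ 0.45 -0.02  0.36] far end [ 0.45  -0.02   0.236] back [ 0.45 -0.02  0.51]
[ 0.477 -0.018  0.315] far end [0.489 0.015 0.196] back [ 0.462 -0.057  0.459]
[ 0.514 -0.042  0.292] far end [0.55  0.01  0.185] back [ 0.47  -0.105  0.42 ]
[ 0.546 -0.103  0.279] far end [ 0.612 -0.051  0.188] back [ 0.467 -0.167  0.389]
[ 0.556 -0.2    0.265] far end [ 0.646 -0.166  0.187] back [ 0.446 -0.241  0.359]
[ 0.524 -0.315  0.24 ] far end [ 0.625 -0.313  0.169] back [ 0.401 -0.316  0.326]
t 11.42 pos [0.5751 0.1804 0.3201] q [0.12 0.4  1.38 0.   1.35 0.31] F [ 1.2  0.9 -1.4] grip 0.0434
[[-0.7,-0.4,2.9,0.5,0,0],[-0.6,-0.3,2.8,0.5,0,0],[-0.5,-0.4,2.8,0.5,0,0],[-0.6,-0.4,2.7,0.5,0,0],[-0.4,-0.5,2.6,0.6,-0.1,0],[-0.4,-0.4,2.5,0.5,0,-0.1],[-0.4,-0.5,2.5,0.5,0,0],[-0.3,-0.4,2.5,0.5,0,0]]
[[-0.2,-0.5,2.3,0.5,0,0],[1.4,0.3,-0.5,0,0.6,-0.3],[1.2,0.4,-0.4,0.1,0.7,-0.3],[1,0.6,-0.4,0.1,0.6,-0.2],[0.9,0.8,-0.2,0.1,0.7,-0.1],[0.7,0.9,-0.1,0.2,0.6,0],[0.6,1.1,0,0.1,0.7,0],[0.4,1.2,0,0.3,0.6,0.1]]
[[0.3,1.4,0.2,0.2,0.7,0.2],[0.1,1.5,0.2,0.3,0.6,0.2],[-0.1,1.7,0.4,0.3,0.5,0.3],[-0.2,1.8,0.4,0.3,0.6,0.4],[-0.2,1.9,0.6,0.3,0.5,0.4],[-0.5,2.1,0.7,0.4,0.4,0.5],[-0.5,2.2,0.7,0.3,0.5,0.5],[-0.5,2.3,0.9,0.4,0.3,0.5]]
[[-0.7,2.4,1,0.3,0.3,0.6],[-0.7,2.5,1.1,0.4,0.3,0.7],[-0.8,2.7,1.3,0.4,0.2,0.6],[-0.8,2.6,1.3,0.4,0.1,0.7],[-0.8,2.8,1.5,0.4,0.1,0.7]]
29 end [ 0.5238 -0.3143  0.24  ]
```

Good path. Send the first part to the waypoint.

{"fn": "send_rows", "kwargs": {"steps": [[[-0.7,-0.4,2.9,0.5,0,0],[-0.6,-0.3,2.8,0.5,0,0],[-0.5,-0.4,2.8,0.5,0,0],[-0.6,-0.4,2.7,0.5,0,0],[-0.4,-0.5,2.6,0.5,0,0],[-0.4,-0.4,2.5,0.5,0,0],[-0.4,-0.5,2.5,0.5,0,0],[-0.3,-0.4,2.5,0.5,0,0]]]}}

```text
time: 12.08
position: [0.4608, -0.0066, 0.3517]
tool_rot: [0.631, 0.325, -0.626, 0.323]
ft_force: [0.1, -0.1, -1.4]
grip_width: 0.0437
```

```bash
python3 - <<'E'
from h import *
jplan([qplace(0,-.035,.24)])
E
```

```text
t 12.08 pos [ 0.4608 -0.0066  0.3517] q [-0.26  0.15  1.64  0.01  1.34  0.35] F [ 0.1 -0.1 -1.4] grip 0.0437
[[1.3,0.3,-0.4,0.1,0.6,-0.3],[1.2,0.5,-0.2,0.1,0.7,-0.2],[1,0.6,-0.2,0.1,0.6,-0.2],[0.8,0.8,-0.1,0.2,0.7,-0.1],[0.7,0.9,0,0.2,0.6,0],[0.5,1.1,0.1,0.2,0.7,0],[0.3,1.2,0.2,0.2,0.6,0.1],[0.2,1.4,0.2,0.3,0.6,0.2]]
[[0,1.5,0.4,0.3,0.6,0.3],[-0.1,1.6,0.4,0.3,0.6,0.3],[-0.3,1.8,0.5,0.3,0.5,0.4],[-0.4,2,0.7,0.4,0.5,0.4],[-0.4,2.1,0.7,0.3,0.4,0.5],[-0.6,2.2,0.8,0.4,0.4,0.5],[-0.7,2.3,0.9,0.4,0.4,0.5],[-0.7,2.4,1,0.4,0.3,0.6]]
[[-0.8,2.6,1.1,0.4,0.3,0.7],[-0.9,2.6,1.3,0.4,0.2,0.6],[-0.9,2.8,1.3,0.4,0.1,0.7],[-0.9,2.8,1.5,0.4,0.1,0.7]]
20 end [ 0.5232 -0.3148  0.2398]
```

{"fn": "send_rows", "kwargs": {"steps": [[[1.3,0.3,-0.4,0.1,0.6,-0.3],[1.2,0.5,-0.2,0.1,0.7,-0.2],[1.0,0.6,-0.2,0.1,0.6,-0.2],[0.8,0.8,-0.1,0.2,0.7,-0.1],[0.7,0.9,0,0.2,0.6,0],[0.5,1.1,0.1,0.2,0.7,0],[0.3,1.2,0.2,0.2,0.6,0.1],[0.2,1.4,0.2,0.3,0.6,0.2]]]}}

```text
time: 12.75
position: [0.512, -0.0359, 0.2796]
tool_rot: [0.791, 0.363, -0.47, 0.145]
ft_force: [-0.2, -0.1, -1.9]
grip_width: 0.0436
```

```bash
python3 - <<'E'
from h import *
jplan([qplace(0,-.035,.24)])
E
```

```text
t 12.75 pos [ 0.512  -0.0359  0.2796] q [-0.63  0.28  1.83  0.62  1.14 -0.12] F [-0.2 -0.1 -1.9] grip 0.0436
[[-0.1,1.6,0.3,0.3,0.6,0.3],[-0.1,1.7,0.3,0.3,0.5,0.3],[-0.3,1.8,0.4,0.3,0.5,0.4],[-0.4,2,0.6,0.4,0.5,0.4],[-0.5,2.1,0.6,0.3,0.5,0.5],[-0.6,2.3,0.7,0.4,0.4,0.5],[-0.7,2.3,0.8,0.3,0.3,0.6],[-0.7,2.5,0.9,0.4,0.3,0.6]]
[[-0.8,2.5,1,0.4,0.3,0.6],[-0.8,2.7,1.2,0.4,0.2,0.7],[-0.8,2.7,1.2,0.4,0.1,0.6],[-0.9,2.8,1.3,0.4,0.1,0.7]]
12 end [ 0.5239 -0.3141  0.2403]
```

{"fn": "send_rows", "kwargs": {"steps": [[[-0.1,1.6,0.3,0.3,0.6,0.3],[-0.1,1.7,0.3,0.3,0.5,0.3],[-0.3,1.8,0.4,0.3,0.5,0.4],[-0.4,2.0,0.6,0.4,0.5,0.4],[-0.5,2.1,0.6,0.3,0.5,0.5],[-0.6,2.3,0.7,0.4,0.4,0.5],[-0.7,2.3,0.8,0.3,0.3,0.6],[-0.7,2.5,0.9,0.4,0.3,0.6]]]}}

```text
time: 13.42
position: [0.5482, -0.2046, 0.2482]
tool_rot: [0.93, 0.15, -0.334, 0.032]
ft_force: [0.9, -0.4, -1.3]
grip_width: 0.0437
```

```bash
python3 - <<'E'
from h import *
jplan([qplace(0,-.035,.20)])
E
```

```text
t 13.42 pos [ 0.5482 -0.2046  0.2482] q [-0.98  0.42  1.99  1.22  0.93 -0.59] F [ 0.9 -0.4 -1.3] grip 0.0437
[[-0.1,2,1,0.3,0.3,0.4],[-0.1,2.1,1.1,0.2,0.2,0.5],[-0.2,2.1,1.3,0.3,0.1,0.5],[-0.3,2.1,1.4,0.2,0.1,0.5],[-0.2,2.2,1.5,0.3,0,0.6]]
5 end [ 0.5241 -0.3143  0.2003]
```

{"fn": "send_rows", "kwargs": {"steps": [[[-0.1,2.0,1.0,0.3,0.3,0.4],[-0.1,2.1,1.1,0.2,0.2,0.5],[-0.2,2.1,1.3,0.3,0.1,0.5],[-0.3,2.1,1.4,0.2,0.1,0.5],[-0.2,2.2,1.4,0.3,0,0.5],[0,0,0,0,0,0]]]}}

```text
time: 13.92
position: [0.516, -0.3223, 0.1903]
tool_rot: [0.95, -0.002, -0.311, -0.003]
ft_force: [0.5, -0.5, -1.5]
grip_width: 0.0435
```

```bash
python3 - <<'E'
from h import *
o=log();M=R.from_quat(o["tool_rot"]).as_matrix();print(M.round(3))
p,P=shot("side","s5")
p,P=shot("scene","c5")
plan([(rw(-.035,-.114,.135),horiz(np.radians(35),RY))],step=2)
E
```

```text
[[ 0.807 -0.006 -0.591]
 [-0.003 -1.     0.007]
 [-0.591 -0.004 -0.807]]
t 14.02 pos [ 0.5174 -0.3192  0.1923] q [-1.14  0.57  2.07  1.59  0.83 -0.93] F [ 0.2  0.1 -1.4] grip 0.0435
[[1.29,-0.15,1.42,-0.04,0.06,-0.03],[1.29,-0.15,1.43,-0.03,0.05,-0.03],[1.28,-0.15,1.43,-0.04,0.06,-0.02]]
3 end [ 0.5237 -0.3145  0.135 ]
```

View pics/s5.png

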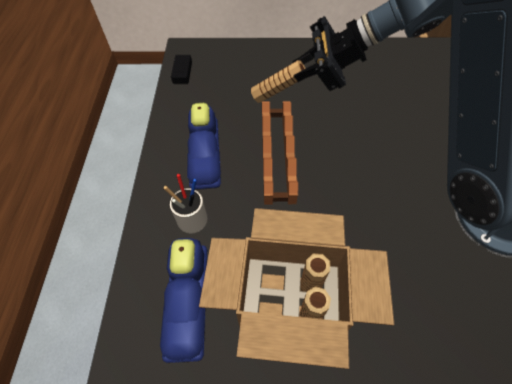

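View pics/c5.png

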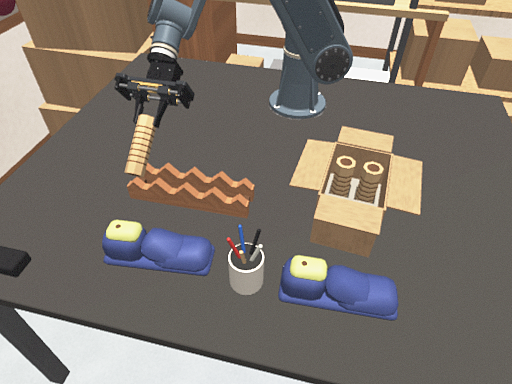

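```bash
python3 - <<'E'
from h import *
for n,t in (("side","s5"),("scene","c5")):
    P=cloud(n,np.load(f"pics/{t}.npy"))
    o=get_obs();tcp=o["position"]
    m=(P[...,2]>0.1)&(P[...,2]<0.2)&(P[...,0]>.545)&(P[...,0]<.65)&(np.abs(P[...,1]+.314)<.06)
    X=P[m];c=X.mean(0);u,s,v=np.linalg.svd(X-c);print(n,len(X),c.round(3),v[0].round(3),s.round(2), X.max(0).round(3))
    # split along x
    for a,b in((.545,.565),(.565,.585),(.585,.605),(.605,.63)):
        k=X[(X[:,0]>a)&(X[:,0]<b)]
        if len(k):print(a,len(k),"y mid",((k[:,1].min()+k[:,1].max())/2).round(4),"ymin",k[:,1].min().round(4),k[:,1].max().round(4),"ztop",np.percentile(k[:,2],97).round(4))
E
```

```text
side 613 [ 0.584 -0.308  0.149] [ 0.764  0.034 -0.645] [0.73 0.32 0.14] [ 0.63  -0.296  0.19 ]
0.545 162 y mid -0.3134 ymin -0.3306 -0.2962 ztop 0.1893
0.565 162 y mid -0.3139 ymin -0.3315 -0.2963 ztop 0.174
0.585 141 y mid -0.314 ymin -0.3319 -0.2961 ztop 0.1588
0.605 147 y mid -0.3132 ymin -0.3302 -0.2962 ztop 0.1451
scene 848 [ 0.588 -0.312  0.153] [ 0.78   0.017 -0.625] [0.9  0.38 0.19] [ 0.635 -0.295  0.194]
0.545 201 y mid -0.3187 ymin -0.3421 -0.2953 ztop 0.1923
0.565 187 y mid -0.3179 ymin -0.3406 -0.2953 ztop 0.1764
0.585 198 y mid -0.3185 ymin -0.3419 -0.2951 ztop 0.1631
0.605 250 y mid -0.3178 ymin -0.3403 -0.2953 ztop 0.1479
```

{"fn": "send_rows", "kwargs": {"steps": [[[1.3,-0.2,1.4,0,0,0],[1.3,-0.2,1.4,0,0.1,0],[1.2,-0.1,1.3,0,0,0],[0,0,0,0,0,0]]]}}

```text
time: 14.35
position: [0.5262, -0.3111, 0.1381]
tool_rot: [0.953, 0.004, -0.303, 0.002]
ft_force: [-0.6, 0.3, -2.8]
grip_width: 0.0434
```

```bash
python3 - <<'E'
from h import *
H=horiz(np.radians(35),RY)
plan([(rw(-.035,-.114,.128),H),(rw(-.051,-.114,.094),H),(rw(-.056,-.114,.058),H)],step=1)
E
```

```text
t 14.35 pos [ 0.5262 -0.3111  0.1381] q [-1.12  0.71  2.1   1.76  0.85 -1.16] F [-0.6  0.3 -2.8] grip 0.0434
[[0.19,0.17,0.48,-0.01,0.02,-0.02],[0.18,0.17,0.49,-0.01,0.03,-0.03],[0.16,0,0.93,0,0,0],[0.16,0,0.92,0,0,0],[0.16,0,0.93,0,0,0],[0.16,0,0.92,0,0,0],[0.41,0,0.81,0,0,0],[0.42,0,0.81,0,0,0]]
[[0.41,0,0.81,0,0,0],[0.42,0,0.81,0,0,0]]
10 end [ 0.5027 -0.3148  0.058 ]
```

{"fn": "send_rows", "kwargs": {"steps": [[[0.2,0.2,0.5,0,0,0],[0.2,0.2,0.5,0,0,0],[0,0,0,0,0,0]]]}}

```text
time: 14.6
position: [0.5267, -0.3146, 0.1313]
tool_rot: [0.954, 0.006, -0.299, 0.004]
ft_force: [1.4, -1.9, -1.9]
grip_width: 0.0435
```

```bash
python3 - <<'E'
from h import *
H=horiz(np.radians(35),RY)
p,P=shot("scene","c6");cv2.imwrite("pics/c6z.png",cv2.resize(p[60:230,80:280,::-1],None,fx=3,fy=3))
plan([(rw(-.035,-.114,.124),H),(rw(-.051,-.114,.094),H),(rw(-.056,-.114,.058),H)],step=1)
E
```

```text
t 14.65 pos [ 0.5265 -0.3145  0.1314] q [-1.12  0.73  2.1   1.77  0.86 -1.19] F [ 1.1 -1.1 -1.9] grip 0.0434
[[0.19,-0.01,0.76,0.02,-0.03,-0.03],[0.1,0,0.84,0,0,0],[0.1,0,0.85,0,0,0],[0.11,0,0.84,0,0,0],[0.1,0,0.85,0,0,0],[0.41,0,0.81,0,0,0],[0.41,0,0.81,0,0,0],[0.42,0,0.81,0,0,0]]
[[0.41,0,0.81,0,0,0]]
9 end [ 0.5026 -0.3148  0.058 ]
```

View pics/c6z.png

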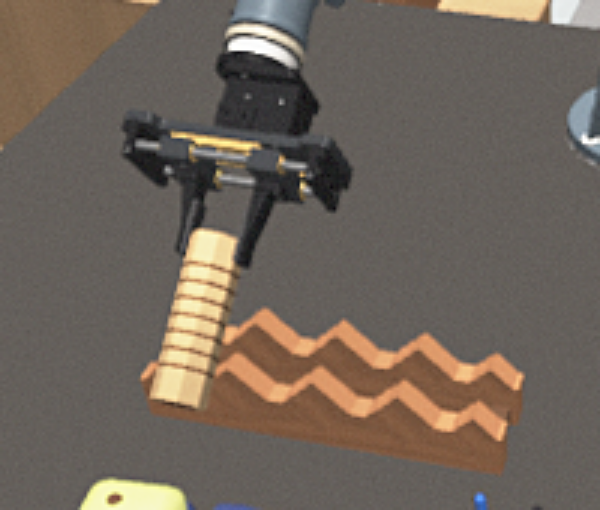

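{"fn": "send_rows", "kwargs": {"steps": [[[0.2,0,0.6,0,0,0],[0.1,0,0.5,0,0,0],[0,0,0,0,0,0]]], "gripper": 1, "force": 20}}

```text
time: 14.9
position: [0.5235, -0.3161, 0.1233]
tool_rot: [0.955, 0.005, -0.296, 0.006]
ft_force: [1.5, 0.1, -0.9]
grip_width: 0.0436
```

{"fn": "send_rows", "kwargs": {"steps": [[[0.1,0,0.8,0,0,0],[0.1,0,0.8,0,0,0],[0,0,0,0,0,0]]], "force": 12}}

```text
time: 15.15
position: [0.5156, -0.3163, 0.1093]
tool_rot: [0.955, 0.005, -0.296, 0.007]
ft_force: [1.6, -0.0, -1.4]
grip_width: 0.0435
```

```bash
python3 - <<'E'
from h import *
H=horiz(np.radians(35),RY)
p,P=shot("scene","c7");cv2.imwrite("pics/c7z.png",cv2.resize(p[60:230,80:280,::-1],None,fx=3,fy=3))
plan([(rw(-.051,-.114,.094),H),(rw(-.056,-.114,.058),H)],step=1)
E
```

```text
t 15.20 pos [ 0.5157 -0.3163  0.1096] q [-1.15  0.79  2.12  1.81  0.89 -1.3 ] F [ 0.5 -0.4 -1. ] grip 0.0442
[[0.11,-0.09,0.87,0.04,-0.05,-0.03],[0.11,-0.09,0.87,0.04,-0.04,-0.03],[0.41,0,0.81,0,0,0],[0.42,0,0.81,0,0,0],[0.41,0,0.81,0,0,0],[0.42,0,0.81,0,0,0]]
6 end [ 0.5027 -0.3148  0.058 ]
```

View pics/c7z.png

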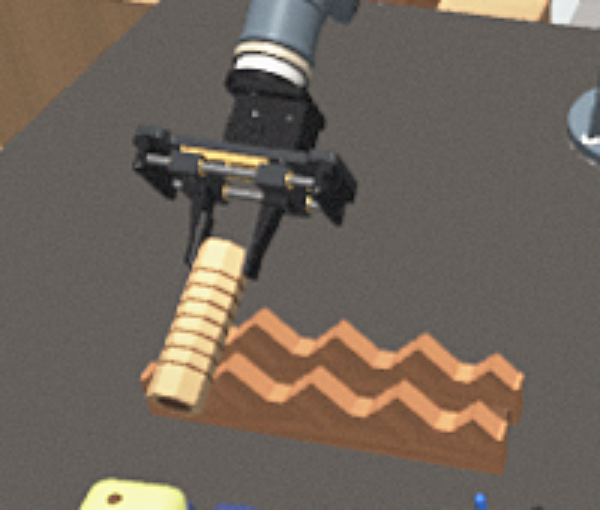

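{"fn": "send_rows", "kwargs": {"steps": [[[0.1,0,0.9,0,0,0],[0.1,0,0.9,0,0,0],[0.4,0,0.8,0,0,0],[0.4,0,0.8,0,0,0],[0,0,0,0,0,0]]]}}

```text
time: 15.62
position: [0.505, -0.317, 0.0773]
tool_rot: [0.956, 0.005, -0.295, 0.008]
ft_force: [-0.1, -1.1, -1.4]
grip_width: 0.0437
```

```bash
python3 - <<'E'
from h import *
H=horiz(np.radians(35),RY)
p,P=shot("scene","c8");cv2.imwrite("pics/c8z.png",cv2.resize(p[60:230,80:280,::-1],None,fx=3,fy=3))
plan([(rw(-.056,-.114,.058),H)],step=1)
E
```

```text
t 15.67 pos [ 0.505  -0.3169  0.0777] q [-1.18  0.87  2.13  1.86  0.92 -1.42] F [-0.2  0.5 -1.7] grip 0.0437
[[0.46,-0.12,0.87,0.05,-0.06,-0.03],[0.47,-0.11,0.88,0.05,-0.05,-0.04]]
2 end [ 0.5027 -0.3148  0.058 ]
```

View pics/c8z.png

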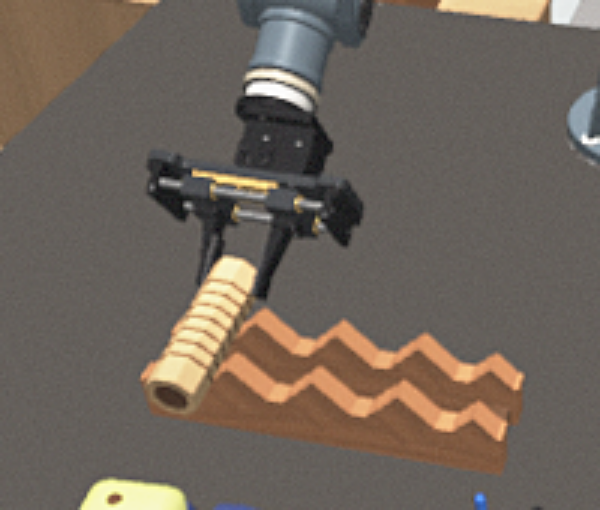

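{"fn": "send_rows", "kwargs": {"steps": [[[0.5,-0.1,0.9,0,0,0],[0.4,0,0.7,0,0,0],[0,0,0,0,0,0]]]}}

```text
time: 15.92
position: [0.5044, -0.3175, 0.0627]
tool_rot: [0.956, 0.004, -0.292, 0.009]
ft_force: [-0.6, 0.1, -1.5]
grip_width: 0.0437
```

```bash
cat >> h.py <<'E'
def rollers(P,img=None):
    """rollers lying near the rack: per notch, report in rack frame from cloud"""
    s,c=np.sin(RY),np.cos(RY);X=P.reshape(-1,3);X=X[~np.isnan(X[:,0])];d=X[:,:2]-RK0[:2]
    L=np.c_[c*d[:,0]+s*d[:,1],-s*d[:,0]+c*d[:,1],X[:,2]]
    for i,y in enumerate(NY):
        k=L[(np.abs(L[:,1]-y)<.016)&(L[:,2]>.078)&(L[:,2]<.2)&(np.abs(L[:,0])<.12)]
        if len(k)<30: continue
        t=k[np.abs(k[:,1]-y)<.01];f=np.polyfit(t[:,0],t[:,2],1);a=np.polyfit(k[:,0],k[:,1],1)
        print("notch",i,len(k),"x %.4f..%.4f mid %.4f"%(k[:,0].min(),k[:,0].max(),(k[:,0].min()+k[:,0].max())/2),"top z@0 %.4f slope %.3f"%(f[1],f[0]),"y %.4f"%(k[:,1].mean()))
E
python3 - <<'E'
from h import *
p,P=shot("scene","c9");cv2.imwrite("pics/c9z.png",cv2.resize(p[60:230,80:280,::-1],None,fx=3,fy=3));rollers(P)
p,P=shot("side","s9");rollers(P)
o=log();print(o["position"],o["ft_force"],o["grip_width"])
E
```

```text
notch 0 544 x -0.1195..0.0782 mid -0.0206 top z@0 0.0957 slope -0.080 y -0.1113
notch 1 115 x -0.1194..-0.0908 mid -0.1051 top z@0 0.1019 slope -0.280 y -0.0319
notch 0 491 x -0.1108..0.0750 mid -0.0179 top z@0 0.0939 slope -0.054 y -0.1091
notch 1 122 x -0.1198..-0.0936 mid -0.1067 top z@0 0.1145 slope -0.170 y -0.0295
[ 0.50427076 -0.31730958  0.06266164] [-0.19421673 -1.11896929 -1.84711418] 0.04393839010140734
```

View pics/c9z.png

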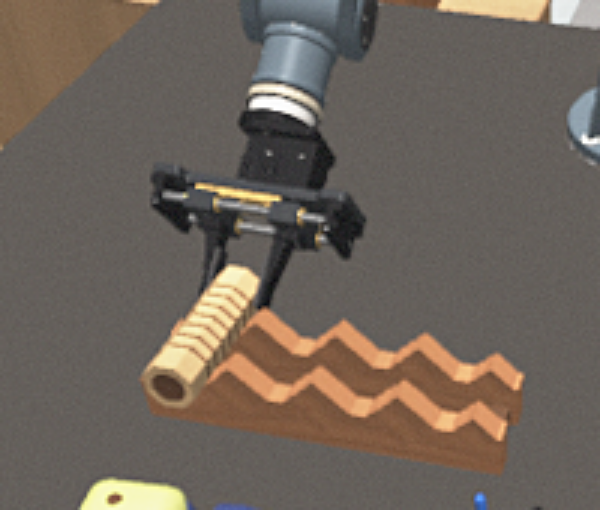

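{"fn": "send_rows", "kwargs": {"steps": [[[0.2,0,0.5,0,0,0],[0,0,0,0,0,0]]]}}

```text
time: 16.18
position: [0.504, -0.3175, 0.0601]
tool_rot: [0.957, 0.004, -0.29, 0.01]
ft_force: [-0.2, -0.2, -2.2]
grip_width: 0.044
```

{"fn": "send_rows", "kwargs": {"steps": [[[0,0,0,0,0,0],[0,0,0,0,0,0],[0,0,0,0,0,0],[-1.0,0,0,0,0,0],[-2.0,0,0,0,0,0],[-3.0,0,0,0,0,0],[-3.0,0,0,0,0,0],[-2.0,0,-2.0,0,0,0]]], "gripper": 0.3, "force": 20}}

```text
time: 16.85
position: [0.4213, -0.3138, 0.1368]
tool_rot: [0.956, 0.009, -0.292, 0.01]
ft_force: [1.4, -0.0, 0.1]
grip_width: 0.0609
```

```bash
python3 - <<'E'
from h import *
import kin
p,P=shot("scene","c10");cv2.imwrite("pics/c10z.png",cv2.resize(p[60:230,80:280,::-1],None,fx=3,fy=3));rollers(P)
p,P=shot("side","s10");rollers(P)
qa=get_obs()["q"]
W=kin.ik(np.array([.45,-.02,.36]),down(0.9),seeds=[np.array([-.29,.13,1.65,0,1.36,.38])])[0]
for f in np.linspace(0,1,6):
    pp,M=kin.tool(qa+(W-qa)*f);print(pp.round(3),"back",(pp-M[:,0]*.15).round(3))
jplan([W])
E
```

```text
notch 0 513 x -0.0735..0.0795 mid 0.0030 top z@0 0.0901 slope -0.014 y -0.1108
notch 0 470 x -0.0715..0.0749 mid 0.0017 top z@0 0.0897 slope -0.002 y -0.1089
[ 0.423 -0.314  0.141] back [ 0.298 -0.315  0.224]
[ 0.483 -0.209  0.185] back [ 0.369 -0.259  0.267]
[ 0.493 -0.11   0.215] back [ 0.414 -0.192  0.312]
[ 0.474 -0.046  0.242] back [ 0.439 -0.128  0.362]
[ 0.455 -0.022  0.285] back [ 0.45  -0.072  0.426]
[ 0.45 -0.02  0.36] back [ 0.45 -0.02  0.51]
t 16.95 pos [ 0.423  -0.314   0.1411] q [-1.4   0.72  2.25  1.62  0.97 -1.4 ] F [ 1.1 -0.1 -1.1] grip 0.0610
[[1,-2.3,-2.1,-0.3,0.1,-0.8],[1,-2.2,-2,-0.4,0.1,-0.7],[0.9,-2.3,-1.8,-0.3,-0.1,-0.8],[1,-2.3,-1.6,-0.3,-0.1,-0.8],[0.9,-2.1,-1.5,-0.3,-0.2,-0.7],[0.8,-2.1,-1.4,-0.3,-0.3,-0.8],[0.8,-2,-1.2,-0.2,-0.3,-0.6],[0.7,-1.9,-1.1,-0.3,-0.5,-0.7]]
[[0.5,-1.8,-0.9,-0.2,-0.5,-0.5],[0.4,-1.6,-0.9,-0.2,-0.6,-0.5],[0.2,-1.5,-0.8,-0.3,-0.6,-0.5],[0.1,-1.4,-0.8,-0.1,-0.7,-0.3],[-0.2,-1.2,-0.6,-0.2,-0.7,-0.2],[-0.3,-1,-0.7,-0.2,-0.8,-0.2],[-0.6,-1,-0.5,-0.1,-0.7,0],[-0.9,-0.8,-0.5,-0.1,-0.8,0.1]]
[[-1.1,-0.6,-0.4,0,-0.7,0.1],[-1.4,-0.6,-0.4,0,-0.7,0.3],[-1.6,-0.4,-0.3,0,-0.7,0.4],[-1.9,-0.2,-0.2,0.1,-0.7,0.5],[-2.2,-0.1,-0.1,0.1,-0.5,0.5]]
21 end [ 0.4501 -0.02    0.3604]
```

View pics/c10z.png

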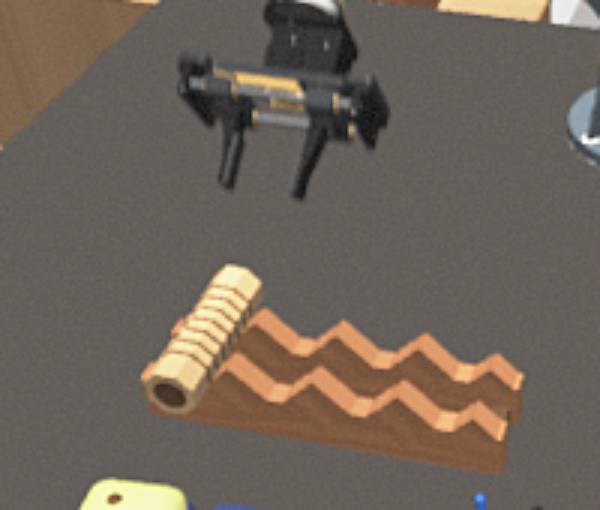

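{"fn": "send_rows", "kwargs": {"steps": [[[1.0,-2.3,-2.1,-0.3,0.1,-0.8],[1.0,-2.2,-2.0,-0.4,0.1,-0.7],[0.9,-2.3,-1.8,-0.3,-0.1,-0.8],[1.0,-2.3,-1.6,-0.3,-0.1,-0.8],[0.9,-2.1,-1.5,-0.3,-0.2,-0.7],[0.8,-2.1,-1.4,-0.3,-0.3,-0.8],[0.8,-2.0,-1.2,-0.2,-0.3,-0.6],[0.7,-1.9,-1.1,-0.3,-0.5,-0.7]]], "gripper": 0.25}}

```text
time: 17.62
position: [0.4918, -0.1143, 0.2121]
tool_rot: [0.873, 0.339, -0.345, 0.059]
ft_force: [-0.2, 0.7, -0.3]
grip_width: 0.0654
```

```bash
python3 - <<'E'
from h import *
import kin
W=kin.ik(np.array([.45,0,.36]),down(0.9),seeds=[np.array([-.29,.13,1.65,0,1.36,.38])])[0]
G=kin.ik(np.array([.495,.188,.25]),down(np.pi/2-np.radians(4.9)),seeds=[W])[0]
jplan([W,G])
E
```

```text
t 17.62 pos [ 0.4918 -0.1143  0.2121] q [-0.97  0.5   2.01  0.98  1.13 -0.7 ] F [-0.2  0.7 -0.3] grip 0.0654
[[0.7,-2,-1.1,-0.2,-0.6,-0.6],[0.4,-1.8,-1,-0.3,-0.6,-0.5],[0.3,-1.6,-0.9,-0.2,-0.8,-0.5],[0.1,-1.4,-0.8,-0.1,-0.7,-0.3],[-0.2,-1.4,-0.8,-0.2,-0.8,-0.2],[-0.4,-1.1,-0.7,-0.1,-0.8,0],[-0.8,-1,-0.7,-0.1,-0.8,0],[-1,-0.9,-0.6,-0.1,-0.8,0.2]]
[[-1.3,-0.7,-0.6,0,-0.8,0.3],[-1.7,-0.5,-0.4,0,-0.7,0.4],[-2,-0.4,-0.4,0.1,-0.7,0.5],[-2.2,-0.3,-0.3,0.1,-0.6,0.7],[1.2,-0.4,-2.2,-0.7,0,0],[1.3,-0.4,-2.3,-0.7,0,0],[1.3,-0.5,-2.4,-0.7,0,0],[1.4,-0.4,-2.4,-0.7,0.1,0]]
[[1.4,-0.4,-2.4,-0.7,0,0],[1.4,-0.4,-2.5,-0.7,0,0],[1.5,-0.5,-2.5,-0.7,0,0],[1.4,-0.4,-2.6,-0.7,0,0]]
20 end [0.4947 0.1884 0.2505]
```

{"fn": "send_rows", "kwargs": {"steps": [[[0.7,-2.0,-1.1,-0.2,-0.6,-0.6],[0.4,-1.8,-1.0,-0.3,-0.6,-0.5],[0.3,-1.6,-0.9,-0.2,-0.8,-0.5],[0.1,-1.4,-0.8,-0.1,-0.7,-0.3],[-0.2,-1.4,-0.8,-0.2,-0.8,-0.2],[-0.4,-1.1,-0.7,-0.1,-0.8,0],[-0.8,-1.0,-0.7,-0.1,-0.8,0],[-1.0,-0.9,-0.6,-0.1,-0.8,0.2]]]}}

```text
time: 18.28
position: [0.4503, -0.0026, 0.2825]
tool_rot: [0.671, 0.421, -0.573, 0.209]
ft_force: [0.8, -0.3, -0.6]
grip_width: 0.0649
```

```bash
python3 - <<'E'
from h import *
import kin
G=kin.ik(np.array([.495,.188,.25]),down(np.pi/2-np.radians(4.9)),seeds=[np.array([-.29,.13,1.65,0,1.36,.38])])[0]
W=kin.ik(np.array([.46,0.06,.33]),down(1.2),seeds=[G])[0]
jplan([W,G])
E
```

```text
t 18.28 pos [ 0.4503 -0.0026  0.2825] q [-0.46  0.25  1.76  0.3   1.3   0.06] F [ 0.8 -0.3 -0.6] grip 0.0649
[[-0.2,-0.8,-1.1,-0.5,-0.6,0.2],[-0.5,-0.6,-1.3,-0.5,-0.6,0.3],[-0.7,-0.6,-1.3,-0.5,-0.6,0.3],[-0.9,-0.4,-1.3,-0.5,-0.5,0.4],[-1.2,-0.3,-1.4,-0.4,-0.5,0.4],[1.5,0.1,-2.6,-0.6,0,0],[1.6,0.1,-2.6,-0.5,0,0],[1.5,0.1,-2.7,-0.6,0,0.1]]
[[1.7,-0.1,-2.7,-0.5,0,0],[1.7,-0.1,-2.8,-0.6,0,0]]
10 end [0.4947 0.1884 0.25  ]
```

{"fn": "send_rows", "kwargs": {"steps": [[[-0.2,-0.8,-1.1,-0.5,-0.6,0.2],[-0.5,-0.6,-1.3,-0.5,-0.6,0.3],[-0.7,-0.6,-1.3,-0.5,-0.6,0.3],[-0.9,-0.4,-1.3,-0.5,-0.5,0.4],[-1.2,-0.3,-1.4,-0.4,-0.5,0.4],[1.5,0.1,-2.6,-0.6,0,0],[1.6,0.1,-2.6,-0.5,0,0],[1.5,0.1,-2.7,-0.6,0,0.1]]]}}

```text
time: 18.95
position: [0.4858, 0.1423, 0.2882]
tool_rot: [-0.539, -0.447, 0.54, -0.467]
ft_force: [1.0, 0.6, 0.8]
grip_width: 0.0652
```

```bash
python3 - <<'E'
from h import *
plan([(np.array([.495,.188,.24]),down(np.pi/2-np.radians(4.9)))],step=2.5)
p,P=shot("side","s11")
X=P[(np.abs(P[...,2]-.156)<.012)&(np.abs(P[...,0]-.538)<.09)&(np.abs(P[...,1]-.215)<.058)]
print(len(X),[ (X[X[:,1]<.22].mean(0)).round(3),(X[X[:,1]>.225].mean(0)).round(3)])
cv2.imwrite("pics/s11z.png",cv2.resize(p[190:370,190:400,::-1],None,fx=3,fy=3))
E
```

```text
t 18.95 pos [0.4858 0.1423 0.2882] q [ 0.08  0.28  1.65 -0.03  1.19  0.25] F [1.  0.6 0.8] grip 0.0652
[[1.58,0.02,-1.58,-0.25,0.07,-0.06],[1.59,0.07,-1.57,-0.25,0.06,-0.07],[1.59,0.12,-1.57,-0.26,0.07,-0.06]]
3 end [0.495 0.188 0.24 ]
1074 [array([0.496, 0.188, 0.155]), array([0.499, 0.253, 0.155])]
```

View pics/s11z.png

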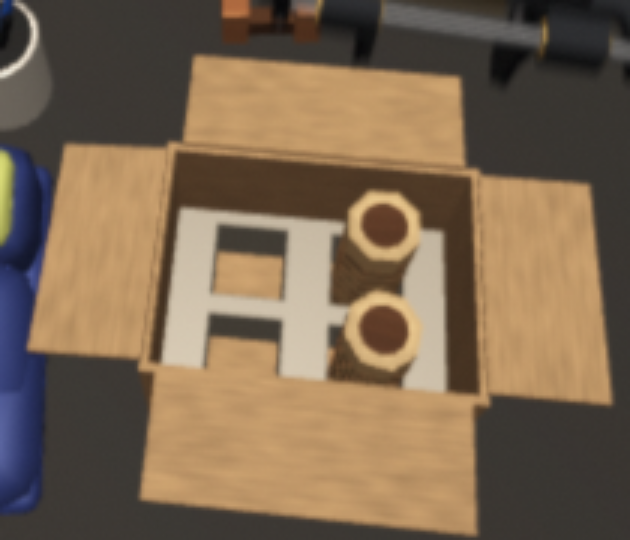

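{"fn": "send_rows", "kwargs": {"steps": [[[1.6,0,-1.2,-0.3,0.1,-0.1],[1.6,0.1,-1.5,-0.2,0.1,-0.1],[1.4,0.1,-1.0,-0.2,0,0],[0,0,0,0,0,0]]]}}

```text
time: 19.33
position: [0.4867, 0.1873, 0.233]
tool_rot: [-0.515, -0.487, 0.521, -0.476]
ft_force: [-1.5, -1.0, -0.5]
grip_width: 0.0656
```

```bash
python3 - <<'E'
from h import *
A=down(np.pi/2-np.radians(4.9))
plan([(np.array([.4955,.188,.22]),A),(np.array([.4955,.188,.127]),A)],step=2.2)
E
```

```text
t 19.33 pos [0.4867 0.1873 0.233 ] q [0.15 0.38 1.67 0.01 1.11 0.22] F [-1.5 -1.  -0.5] grip 0.0656
[[1.28,0.89,-0.13,0.11,-0.04,0.16],[1.86,0,0,0,0,0],[1.86,0,0,0,0,0],[1.86,0,0,0,0,0],[1.86,0,0,0,0,0],[1.86,0.01,-0.01,0,0,0]]
6 end [0.4955 0.188  0.127 ]
```

{"fn": "send_rows", "kwargs": {"steps": [[[1.0,0.9,-0.1,0.1,0,0.2],[0.5,0,0,0,0,0],[1.9,0,0,0,0,0],[1.9,0,0,0,0,0],[1.9,0,0,0,0,0],[1.9,0,0,0,0,0],[1.7,0,0,0,0,0],[0,0,0,0,0,0]]]}}

```text
time: 20.0
position: [0.4936, 0.1845, 0.1236]
tool_rot: [0.521, 0.479, -0.52, 0.478]
ft_force: [-0.3, -0.0, 0.1]
grip_width: 0.0651
```

```bash
python3 - <<'E'
from h import *
A=down(np.pi/2-np.radians(4.9))
plan([(np.array([.4955,.188,.127]),A)],step=2.2)
E
```

```text
t 20.00 pos [0.4936 0.1845 0.1236] q [0.14 0.54 1.77 0.   0.83 0.23] F [-0.3 -0.   0.1] grip 0.0651
[[-0.34,0.16,-0.36,0.02,-0.01,0.01]]
1 end [0.4955 0.188  0.127 ]
```

{"fn": "send_rows", "kwargs": {"steps": [[[-0.4,0.2,-0.4,0,0,0],[0,0,0,0,0,0]]]}}

```text
time: 20.17
position: [0.4956, 0.1876, 0.1285]
tool_rot: [-0.52, -0.479, 0.521, -0.478]
ft_force: [1.6, -0.6, 0.6]
grip_width: 0.065
```

{"fn": "send_rows", "kwargs": {"steps": [[[0,0,0,0,0,0],[0,0,0,0,0,0],[0,0,0,0,0,0],[0,0,0,0,0,0],[-1.5,0,0,0,0,0],[-2.5,0,0,0,0,0],[-3.0,0,0,0,0,0],[-3.0,0,0,0,0,0]]], "gripper": 1, "force": 55}}

```text
time: 20.83
position: [0.4939, 0.1868, 0.2307]
tool_rot: [-0.518, -0.48, 0.523, -0.477]
ft_force: [0.3, -0.5, -1.8]
grip_width: 0.0436
```

{"fn": "send_rows", "kwargs": {"steps": [[[-3.0,0,0,0,0,0],[-3.0,0,0,0,0,0],[-2.0,0,0,0,0,0],[0,0,0,0,0,0]]]}}

```text
time: 21.17
position: [0.4958, 0.1873, 0.3209]
tool_rot: [0.521, 0.478, -0.519, 0.479]
ft_force: [1.3, -0.5, -1.8]
grip_width: 0.0432
```

```bash
python3 - <<'E'
from h import *
import kin
qa=get_obs()["q"]
W=kin.ik(np.array([.44,-.02,.36]),down(0.9),seeds=[qa])[0]
qb=qplace(1,-.035,.24)
for a,b in ((qa,W),(W,qb)):
  for f in np.linspace(0,1,6):
    p,M=kin.tool(a+(b-a)*f);print(p.round(3),"far end",(p+M[:,0]*.124).round(3),"back",(p-M[:,0]*.15).round(3))
jplan([W,qb])
E
```

```text
[0.496 0.187 0.321] far end [0.496 0.187 0.197] back [0.495 0.187 0.471]
[0.493 0.141 0.33 ] far end [0.493 0.141 0.206] back [0.492 0.141 0.48 ]
[0.485 0.097 0.339] far end [0.485 0.097 0.215] back [0.485 0.096 0.489]
[0.474 0.055 0.346] far end [0.474 0.055 0.222] back [0.473 0.055 0.496]
[0.458 0.016 0.354] far end [0.458 0.016 0.23 ] back [0.458 0.016 0.504]
[ 0.44 -0.02  0.36] far end [ 0.44  -0.02   0.236] back [ 0.44 -0.02  0.51]
[ 0.44 -0.02  0.36] far end [ 0.44  -0.02   0.236] back [ 0.44 -0.02  0.51]
[0.464 0.004 0.313] far end [0.477 0.04  0.195] back [ 0.448 -0.039  0.456]
[ 0.502 -0.001  0.293] far end [0.54  0.056 0.19 ] back [ 0.456 -0.07   0.418]
[ 0.538 -0.048  0.283] far end [0.607 0.009 0.197] back [ 0.456 -0.117  0.388]
[ 0.552 -0.134  0.269] far end [ 0.645 -0.099  0.195] back [ 0.44  -0.178  0.359]
[ 0.523 -0.239  0.24 ] far end [ 0.624 -0.237  0.169] back [ 0.4   -0.24   0.326]
t 21.17 pos [0.4958 0.1873 0.3209] q [0.15 0.29 1.54 0.   1.31 0.23] F [ 1.3 -0.5 -1.8] grip 0.0432
[[-0.6,0.1,2.9,0.7,0,0],[-0.5,0.1,2.9,0.7,0,0],[-0.6,0.2,2.8,0.7,0,0],[-0.5,0.2,2.7,0.7,0,0],[-0.5,0.2,2.7,0.7,0,0],[-0.4,0.2,2.6,0.7,0,0],[-0.5,0.2,2.6,0.7,0,0],[-0.3,0.3,2.4,0.7,0,0]]
[[1.5,-0.2,-0.9,-0.1,0.7,-0.4],[1.4,0.1,-0.8,0,0.7,-0.3],[1.1,0.3,-0.7,0.1,0.8,-0.2],[1.1,0.5,-0.6,0.1,0.8,-0.1],[0.8,0.7,-0.5,0.1,0.7,0],[0.6,0.8,-0.3,0.2,0.8,0.1],[0.5,1.1,-0.3,0.2,0.7,0.1],[0.3,1.2,-0.1,0.2,0.7,0.3]]
[[0.1,1.5,0.1,0.3,0.6,0.3],[0,1.6,0.2,0.3,0.6,0.4],[-0.2,1.7,0.3,0.4,0.5,0.4],[-0.2,2,0.4,0.3,0.5,0.6],[-0.4,2,0.7,0.4,0.4,0.5],[-0.5,2.2,0.7,0.4,0.4,0.7],[-0.6,2.4,1,0.4,0.3,0.6],[-0.6,2.4,1.1,0.4,0.2,0.7]]
[[-0.7,2.5,1.2,0.4,0.1,0.7],[-0.7,2.6,1.5,0.4,0.1,0.8],[-0.8,2.6,1.7,0.5,-0.1,0.7]]
27 end [ 0.522  -0.239   0.2398]
```

{"fn": "send_rows", "kwargs": {"steps": [[[-0.6,0.1,2.9,0.7,0,0],[-0.5,0.1,2.9,0.7,0,0],[-0.6,0.2,2.8,0.7,0,0],[-0.5,0.2,2.7,0.7,0,0],[-0.5,0.2,2.7,0.7,0,0],[-0.4,0.2,2.6,0.7,0,0],[-0.5,0.2,2.6,0.7,0,0],[-0.3,0.3,2.4,0.7,0,0]]]}}

```text
time: 21.83
position: [0.433, -0.0222, 0.3513]
tool_rot: [-0.637, -0.306, 0.641, -0.3]
ft_force: [0.8, -0.8, -1.6]
grip_width: 0.0434
```

```bash
python3 - <<'E'
from h import *
jplan([qplace(1,-.035,.24)])
E
```

```text
t 21.83 pos [ 0.433  -0.0222  0.3513] q [-0.31  0.11  1.69  0.    1.35  0.37] F [ 0.8 -0.8 -1.6] grip 0.0434
[[1.5,-0.1,-1,-0.1,0.8,-0.4],[1.4,0.1,-0.9,0,0.8,-0.3],[1.2,0.3,-0.8,0.1,0.8,-0.2],[1,0.6,-0.7,0.1,0.8,-0.1],[0.7,0.7,-0.5,0.1,0.7,0],[0.6,1,-0.4,0.2,0.8,0.1],[0.4,1.2,-0.2,0.3,0.8,0.2],[0.2,1.5,-0.2,0.2,0.7,0.3]]
[[0,1.6,0.1,0.3,0.6,0.4],[-0.1,1.8,0.2,0.4,0.6,0.4],[-0.2,1.9,0.3,0.3,0.6,0.5],[-0.4,2.2,0.5,0.4,0.4,0.6],[-0.5,2.3,0.7,0.4,0.4,0.7],[-0.5,2.4,0.9,0.4,0.4,0.6],[-0.7,2.6,1.1,0.4,0.2,0.8],[-0.7,2.6,1.2,0.4,0.2,0.7]]
[[-0.7,2.7,1.5,0.5,0,0.8],[-0.8,2.8,1.6,0.4,0,0.7]]
18 end [ 0.5223 -0.2388  0.2403]
```

{"fn": "send_rows", "kwargs": {"steps": [[[1.5,-0.1,-1.0,-0.1,0.8,-0.4],[1.4,0.1,-0.9,0,0.8,-0.3],[1.2,0.3,-0.8,0.1,0.8,-0.2],[1.0,0.6,-0.7,0.1,0.8,-0.1],[0.7,0.7,-0.5,0.1,0.7,0],[0.6,1.0,-0.4,0.2,0.8,0.1],[0.4,1.2,-0.2,0.3,0.8,0.2],[0.2,1.5,-0.2,0.2,0.7,0.3]]]}}

```text
time: 22.5
position: [0.5022, -0.0099, 0.2774]
tool_rot: [0.82, 0.358, -0.43, 0.117]
ft_force: [0.2, 0.4, -2.6]
grip_width: 0.0439
```

```bash
python3 - <<'E'
from h import *
jplan([qplace(1,-.035,.22)])
E
```

```text
t 22.50 pos [ 0.5022 -0.0099  0.2774] q [-0.66  0.27  1.93  0.77  1.09 -0.23] F [ 0.2  0.4 -2.6] grip 0.0439
[[0.1,1.5,0,0.2,0.6,0.3],[0,1.6,0.1,0.3,0.6,0.4],[-0.1,1.8,0.2,0.3,0.5,0.5],[-0.2,2,0.4,0.3,0.4,0.5],[-0.4,2,0.6,0.3,0.4,0.6],[-0.3,2.2,0.7,0.4,0.3,0.6],[-0.5,2.3,0.9,0.3,0.2,0.6],[-0.5,2.4,1.1,0.4,0.2,0.7]]
[[-0.6,2.4,1.3,0.4,0.1,0.7],[-0.5,2.5,1.4,0.4,0,0.7],[-0.6,2.5,1.7,0.4,0,0.7]]
11 end [ 0.5225 -0.2387  0.2195]
```

{"fn": "send_rows", "kwargs": {"steps": [[[0.1,1.5,0,0.2,0.6,0.3],[0,1.6,0.1,0.3,0.6,0.4],[-0.1,1.8,0.2,0.3,0.5,0.5],[-0.2,2.0,0.4,0.3,0.4,0.5],[-0.4,2.0,0.6,0.3,0.4,0.6],[-0.3,2.2,0.7,0.4,0.3,0.6],[-0.5,2.3,0.9,0.3,0.2,0.6],[-0.5,2.4,1.1,0.4,0.2,0.7]]]}}

```text
time: 23.17
position: [0.5395, -0.1656, 0.2317]
tool_rot: [0.944, 0.113, -0.309, 0.018]
ft_force: [-0.4, -0.1, -0.7]
grip_width: 0.0436
```

```bash
python3 - <<'E'
from h import *
jplan([qplace(1,-.035,.20)])
E
```

```text
t 23.17 pos [ 0.5395 -0.1656  0.2317] q [-0.95  0.45  2.15  1.5   0.86 -0.83] F [-0.4 -0.1 -0.7] grip 0.0436
[[-0.1,2.3,1.1,0.3,0.1,0.6],[-0.2,2.4,1.4,0.3,0.1,0.6],[-0.3,2.3,1.6,0.3,0,0.7]]
3 end [ 0.522  -0.2381  0.2   ]
```

{"fn": "send_rows", "kwargs": {"steps": [[[-0.1,2.3,1.1,0.3,0.1,0.6],[-0.2,2.4,1.4,0.3,0.1,0.6],[-0.3,2.0,1.4,0.3,0,0.7],[0,0,0,0,0,0]]]}}

```text
time: 23.5
position: [0.5155, -0.2395, 0.1918]
tool_rot: [0.951, -0.005, -0.31, -0.003]
ft_force: [-0.6, 0.5, -2.4]
grip_width: 0.0438
```

```bash
python3 - <<'E'
from h import *
H=horiz(np.radians(35),RY)
o=get_obs();M=R.from_quat(o["tool_rot"]).as_matrix();print(M[:,0].round(3),M[:,1].round(3))
p,P=shot("scene","c12");cv2.imwrite("pics/c12z.png",cv2.resize(p[60:230,80:280,::-1],None,fx=3,fy=3));rollers(P)
plan([(rw(-.035,-.038,.133),H)],step=2)
E
```

```text
[ 0.807 -0.008 -0.59 ] [-0.011 -1.    -0.002]
notch 0 486 x -0.0733..0.0796 mid 0.0032 top z@0 0.0900 slope -0.016 y -0.1115
notch 1 641 x -0.0311..0.0762 mid 0.0226 top z@0 0.1841 slope -0.773 y -0.0358
t 23.55 pos [ 0.5164 -0.2385  0.1928] q [-1.04  0.54  2.22  1.81  0.79 -1.11] F [ 0.5 -0.7 -2.2] grip 0.0433
[[1,0,1.12,-0.04,0.04,-0.04],[1,0,1.12,-0.03,0.04,-0.04],[1,0.01,1.13,-0.04,0.05,-0.04],[0.99,0,1.13,-0.03,0.04,-0.04]]
4 end [ 0.5226 -0.2385  0.133 ]
```

View pics/c12z.png

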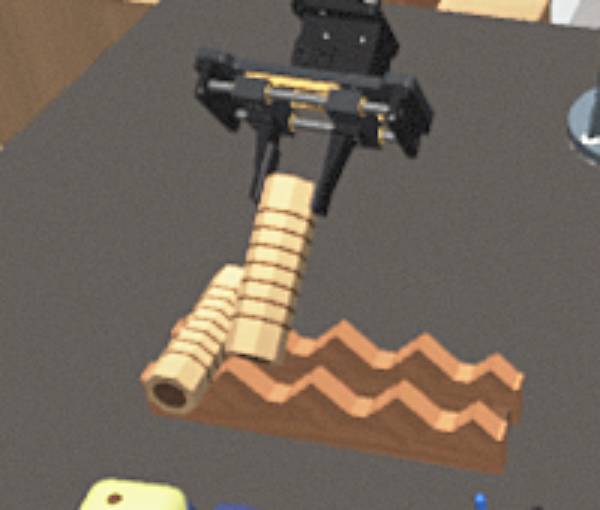

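{"fn": "send_rows", "kwargs": {"steps": [[[1.0,0,1.1,0,0.1,-0.1],[1.0,0,1.1,-0.1,0,0],[1.0,0,1.1,0,0.1,-0.1],[0.9,0,1.0,-0.1,0,0],[0,0,0,0,0,0]]]}}

```text
time: 23.97
position: [0.5251, -0.2353, 0.1345]
tool_rot: [0.954, 0.015, -0.298, 0.006]
ft_force: [1.5, -3.0, -2.2]
grip_width: 0.0433
```

```bash
python3 - <<'E'
from h import *
H=horiz(np.radians(35),RY)
plan([(rw(-.033,-.038,.125),H),(rw(-.051,-.038,.094),H),(rw(-.055,-.038,.058),H)],step=0.9)
E
```

```text
t 23.97 pos [ 0.5251 -0.2353  0.1345] q [-1.03  0.73  2.23  1.95  0.89 -1.37] F [ 1.5 -3.  -2.2] grip 0.0433
[[0.25,0.16,0.41,0.06,-0.03,0.06],[0.24,0.16,0.41,0.05,-0.02,0.06],[0.08,0,0.89,0,0,0],[0.08,0,0.89,0,0,0],[0.07,0,0.89,0,0,0],[0.08,-0.01,0.9,0,0,0],[0.35,0,0.64,0,0,0],[0.35,0,0.63,0,0,0]]
[[0.34,0,0.64,0,0,0],[0.35,0,0.63,0,0,0],[0.34,0,0.64,0,0,0]]
11 end [ 0.5025 -0.2388  0.058 ]
```

{"fn": "send_rows", "kwargs": {"steps": [[[0.1,0.3,0.2,0.1,0,0.1],[0.2,0.1,0.5,0,0,0],[0.1,0,0.6,0,0,0],[0,0,0,0,0,0]]], "gripper": 1, "force": 20}}

```text
time: 24.3
position: [0.5234, -0.2391, 0.1245]
tool_rot: [0.956, 0.009, -0.294, 0.004]
ft_force: [0.3, -1.6, -0.5]
grip_width: 0.0438
```

```bash
python3 - <<'E'
from h import *
H=horiz(np.radians(35),RY)
p,P=shot("scene","c13");cv2.imwrite("pics/c13z.png",cv2.resize(p[60:230,80:280,::-1],None,fx=3,fy=3))
plan([(rw(-.051,-.038,.094),H),(rw(-.055,-.038,.058),H)],step=0.9)
E
```

```text
t 24.35 pos [ 0.5233 -0.2389  0.1246] q [-1.04  0.76  2.24  1.99  0.91 -1.42] F [ 0.4 -1.1 -1. ] grip 0.0435
[[0.09,-0.02,0.87,0.01,-0.03,0.01],[0.09,-0.01,0.87,0.01,-0.03,0.01],[0.09,-0.01,0.87,0.01,-0.03,0.01],[0.09,-0.02,0.86,0.02,-0.03,0.01],[0.35,0,0.64,0,0,0],[0.35,0,0.64,0,0,0],[0.34,0,0.63,0,0,0],[0.35,0,0.64,0,0,0]]
[[0.34,0,0.63,0,0,0]]
9 end [ 0.5025 -0.2388  0.0581]
```

View pics/c13z.png

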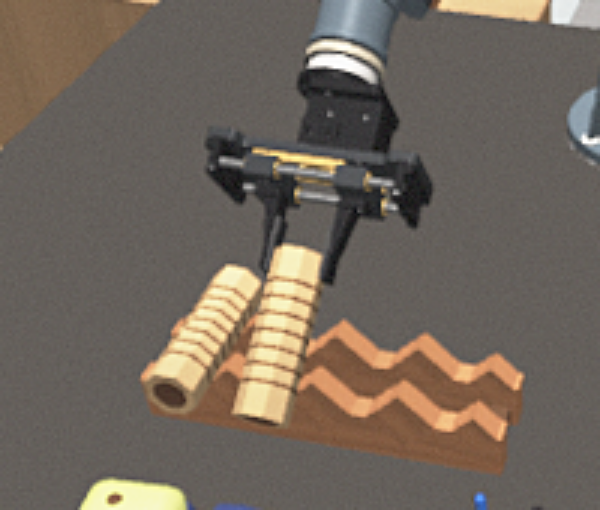

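{"fn": "send_rows", "kwargs": {"steps": [[[0.1,0,0.9,0,0,0],[0.1,0,0.9,0,0,0],[0.1,0,0.9,0,0,0],[0.1,0,0.9,0,0,0],[0.3,0,0.7,0,0,0],[0.3,0,0.7,0,0,0],[0,0,0,0,0,0]]], "force": 12}}

```text
time: 24.93
position: [0.5054, -0.2413, 0.0841]
tool_rot: [0.957, 0.008, -0.289, 0.008]
ft_force: [-0.1, -0.5, -1.3]
grip_width: 0.044
```

```bash
python3 - <<'E'
from h import *
H=horiz(np.radians(35),RY)
p,P=shot("scene","c14");rollers(P);cv2.imwrite("pics/c14z.png",cv2.resize(p[60:230,80:280,::-1],None,fx=3,fy=3))
plan([(rw(-.055,-.038,.058),H)],step=0.9)
E
```

```text
notch 0 666 x -0.1200..0.0796 mid -0.0202 top z@0 0.1000 slope -0.340 y -0.1124
notch 1 633 x -0.1199..0.0817 mid -0.0191 top z@0 0.1016 slope -0.292 y -0.0359
notch 2 129 x -0.1199..-0.0907 mid -0.1053 top z@0 0.1601 slope 0.093 y 0.0435
t 24.98 pos [ 0.5055 -0.241   0.0844] q [-1.09  0.9   2.28  2.05  1.   -1.62] F [-0.3 -0.6 -1.3] grip 0.0436
[[0.41,-0.09,0.79,0.04,-0.08,0],[0.41,-0.08,0.78,0.04,-0.08,0],[0.42,-0.08,0.78,0.05,-0.07,-0.01]]
3 end [ 0.5025 -0.2388  0.058 ]
```

View pics/c14z.png

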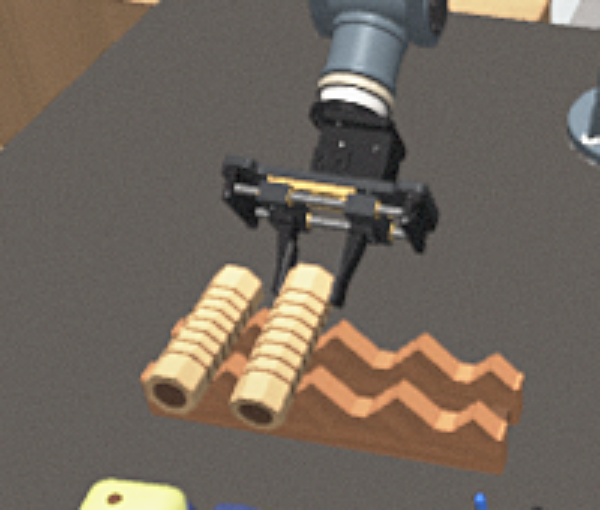

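{"fn": "send_rows", "kwargs": {"steps": [[[0.4,-0.1,0.8,0,-0.1,0],[0.4,-0.1,0.8,0,-0.1,0],[0.4,0,0.8,0,0,0],[0,0,0,0,0,0]]]}}

```text
time: 25.32
position: [0.5031, -0.2415, 0.0606]
tool_rot: [0.955, 0.006, -0.296, 0.011]
ft_force: [0.1, -0.4, -1.3]
grip_width: 0.0436
```

```bash
python3 - <<'E'
from h import *
p,P=shot("scene","c15");rollers(P[:,:])
o=log();print(o["position"],o["ft_force"],o["grip_width"])
E
```

```text
notch 0 643 x -0.1199..0.0801 mid -0.0199 top z@0 0.0958 slope -0.209 y -0.1119
notch 1 560 x -0.1198..0.0782 mid -0.0208 top z@0 0.0976 slope -0.070 y -0.0358
notch 2 115 x -0.1199..-0.0889 mid -0.1044 top z@0 0.1018 slope -0.271 y 0.0437
[ 0.50305354 -0.24124684  0.06073631] [ 0.05930161 -1.03573439 -1.01998914] 0.043928126893175795
```

Slightly lower, then release and retreat.

{"fn": "send_rows", "kwargs": {"steps": [[[0.2,0,0.4,0,0,0],[0,0,0,0,0,0]]]}}

```text
time: 25.53
position: [0.503, -0.2415, 0.0581]
tool_rot: [0.956, 0.005, -0.294, 0.011]
ft_force: [-0.1, -0.1, -1.4]
grip_width: 0.0439
```

{"fn": "send_rows", "kwargs": {"steps": [[[0,0,0,0,0,0],[0,0,0,0,0,0],[0,0,0,0,0,0],[-1.0,0,0,0,0,0],[-2.0,0,0,0,0,0],[-3.0,0,0,0,0,0],[-2.5,0,-1.0,0,0,0],[-2.0,0,-2.0,0,0,0]]], "gripper": 0.33, "force": 20}}

```text
time: 26.2
position: [0.4308, -0.2368, 0.14]
tool_rot: [0.955, 0.012, -0.297, 0.01]
ft_force: [0.5, -1.0, 0.6]
grip_width: 0.058
```

```bash
python3 - <<'E'
from h import *
import kin
p,P=shot("scene","c16");rollers(P);cv2.imwrite("pics/c16z.png",cv2.resize(p[60:230,80:280,::-1],None,fx=3,fy=3))
p,P=shot("side","s16");rollers(P)
X=P[(np.abs(P[...,2]-.156)<.012)&(np.abs(P[...,0]-.538)<.09)&(np.abs(P[...,1]-.215)<.058)]
print(len(X),X.mean(0))
qa=get_obs()["q"]
G=kin.ik(np.array([.501,.251,.26]),down(np.pi/2-np.radians(14)),seeds=[np.array([-.29,.13,1.65,0,1.36,.38])])[0]
W=kin.ik(np.array([.46,0.06,.33]),down(1.2),seeds=[G])[0]
for f in np.linspace(0,1,6):
    pp,M=kin.tool(qa+(W-qa)*f);print(pp.round(3),"back",(pp-M[:,0]*.15).round(3))
jplan([W,G])
E
```

```text
notch 0 511 x -0.0740..0.0799 mid 0.0029 top z@0 0.0900 slope -0.014 y -0.1109
notch 1 531 x -0.0727..0.0803 mid 0.0038 top z@0 0.0903 slope -0.012 y -0.0356
notch 0 468 x -0.0716..0.0750 mid 0.0017 top z@0 0.0897 slope -0.002 y -0.1089
notch 1 505 x -0.0711..0.0775 mid 0.0032 top z@0 0.0898 slope -0.000 y -0.0332
590 [0.49866784 0.2526373  0.15519123]
[ 0.432 -0.237  0.144] back [ 0.308 -0.239  0.229]
[ 0.492 -0.121  0.184] back [ 0.376 -0.179  0.261]
[ 0.491 -0.013  0.206] back [ 0.417 -0.108  0.295]
[0.462 0.049 0.222] back [ 0.438 -0.045  0.336]
[0.446 0.064 0.255] back [0.452 0.008 0.394]
[0.46 0.06 0.33] back [0.46 0.06 0.48]
t 26.30 pos [ 0.4318 -0.2366  0.1441] q [-1.31  0.75  2.41  1.83  0.98 -1.61] F [ 0.3 -0.  -0.7] grip 0.0582
[[1,-2.2,-2,-0.4,0.3,-0.8],[1,-2.3,-1.7,-0.3,0.1,-0.7],[1.1,-2.2,-1.7,-0.4,0.1,-0.8],[1,-2.3,-1.5,-0.3,0.1,-0.8],[1,-2.2,-1.3,-0.3,-0.1,-0.8],[1,-2.2,-1.2,-0.3,-0.2,-0.8],[0.9,-2.1,-1,-0.4,-0.2,-0.8],[0.9,-1.9,-0.9,-0.3,-0.3,-0.8]]
[[0.8,-1.8,-0.8,-0.3,-0.4,-0.7],[0.7,-1.7,-0.8,-0.3,-0.4,-0.6],[0.6,-1.5,-0.6,-0.2,-0.6,-0.6],[0.5,-1.4,-0.6,-0.3,-0.6,-0.5],[0.3,-1.2,-0.5,-0.3,-0.6,-0.5],[0.1,-1,-0.5,-0.2,-0.7,-0.3],[-0.1,-0.8,-0.4,-0.2,-0.7,-0.3],[-0.3,-0.7,-0.5,-0.2,-0.8,-0.2]]
[[-0.5,-0.5,-0.4,-0.2,-0.8,0],[-0.8,-0.4,-0.4,-0.1,-0.8,0],[-1,-0.2,-0.4,-0.2,-0.7,0.1],[-1.3,-0.1,-0.3,0,-0.8,0.3],[-1.6,0.1,-0.4,-0.1,-0.7,0.3],[-1.8,0.3,-0.3,0,-0.7,0.5],[-2.1,0.4,-0.2,0.1,-0.6,0.5],[0.9,0.1,-2.6,-0.2,0,0]]
[[0.9,0,-2.7,-0.2,0,0],[0.9,-0.1,-2.8,-0.1,0,0],[1,-0.3,-2.8,-0.2,0,0],[1.1,-0.4,-2.8,-0.2,0,0],[1.1,-0.6,-2.9,-0.2,0,0],[1.2,-0.8,-2.9,-0.1,0,0]]
30 end [0.5005 0.2511 0.2599]
```

View pics/c16z.png

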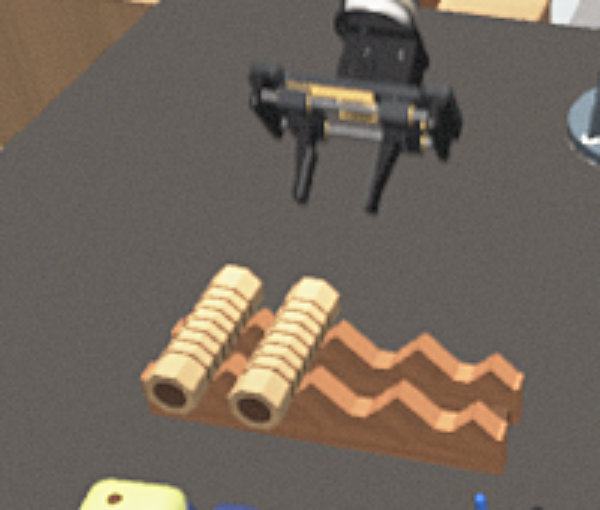

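View pics/s16.png

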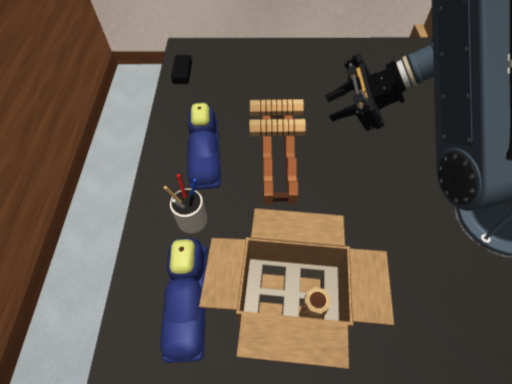

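{"fn": "send_rows", "kwargs": {"steps": [[[1.0,-2.2,-2.0,-0.4,0.3,-0.8],[1.0,-2.3,-1.7,-0.3,0.1,-0.7],[1.1,-2.2,-1.7,-0.4,0.1,-0.8],[1.0,-2.3,-1.5,-0.3,0.1,-0.8],[1.0,-2.2,-1.3,-0.3,-0.1,-0.8],[1.0,-2.2,-1.2,-0.3,-0.2,-0.8],[0.9,-2.1,-1.0,-0.4,-0.2,-0.8],[0.9,-1.9,-0.9,-0.3,-0.3,-0.8]]], "gripper": 0.25}}

```text
time: 26.97
position: [0.4926, -0.033, 0.2013]
tool_rot: [0.88, 0.368, -0.292, 0.067]
ft_force: [-0.0, -0.1, -0.1]
grip_width: 0.0653
```

```bash
python3 - <<'E'
from h import *
import kin
G=kin.ik(np.array([.501,.251,.26]),down(np.pi/2-np.radians(14)),seeds=[np.array([-.29,.13,1.65,0,1.36,.38])])[0]
W=kin.ik(np.array([.45,0.03,.34]),down(1.1),seeds=[G])[0]
jplan([W,G])
E
```

```text
t 26.97 pos [ 0.4926 -0.033   0.2013] q [-0.89  0.55  2.15  1.17  1.1  -0.95] F [-0.  -0.1 -0.1] grip 0.0653
[[0.6,-1.8,-0.8,-0.3,-0.4,-0.7],[0.6,-1.6,-0.7,-0.2,-0.5,-0.6],[0.4,-1.4,-0.6,-0.3,-0.6,-0.6],[0.2,-1.3,-0.5,-0.2,-0.7,-0.5],[0,-1.1,-0.5,-0.2,-0.7,-0.4],[-0.2,-0.9,-0.4,-0.2,-0.7,-0.2],[-0.4,-0.8,-0.4,-0.1,-0.8,-0.2],[-0.6,-0.6,-0.3,-0.1,-0.8,-0.1]]
[[-0.9,-0.4,-0.2,-0.1,-0.8,0],[-1.2,-0.3,-0.3,-0.1,-0.9,0.2],[-1.4,-0.1,-0.2,0,-0.8,0.3],[-1.8,0.1,-0.1,0,-0.7,0.4],[-2,0.2,-0.1,0.1,-0.7,0.5],[-2.3,0.4,0,0.1,-0.7,0.6],[0.7,0,-2.3,-0.2,0,0],[0.8,0,-2.4,-0.3,0,0]]
[[0.8,-0.2,-2.4,-0.2,0,0],[0.9,-0.2,-2.5,-0.2,0,0],[0.8,-0.3,-2.6,-0.3,0,0],[1,-0.5,-2.6,-0.2,0,0],[0.9,-0.6,-2.6,-0.3,0,0],[1,-0.6,-2.6,-0.2,0,0],[1,-0.8,-2.7,-0.2,0,0]]
23 end [0.501  0.2514 0.2603]
```

{"fn": "send_rows", "kwargs": {"steps": [[[0.6,-1.8,-0.8,-0.3,-0.4,-0.7],[0.6,-1.6,-0.7,-0.2,-0.5,-0.6],[0.4,-1.4,-0.6,-0.3,-0.6,-0.6],[0.2,-1.3,-0.5,-0.2,-0.7,-0.5],[0,-1.1,-0.5,-0.2,-0.7,-0.4],[-0.2,-0.9,-0.4,-0.2,-0.7,-0.2],[-0.4,-0.8,-0.4,-0.1,-0.8,-0.2],[-0.6,-0.6,-0.3,-0.1,-0.8,-0.1]]]}}

```text
time: 27.63
position: [0.4374, 0.0538, 0.2414]
tool_rot: [0.672, 0.515, -0.491, 0.206]
ft_force: [0.1, 0.0, -0.2]
grip_width: 0.0652
```

```bash
python3 - <<'E'
from h import *
import kin
G=kin.ik(np.array([.501,.251,.26]),down(np.pi/2-np.radians(14)),seeds=[np.array([-.29,.13,1.65,0,1.36,.38])])[0]
W=kin.ik(np.array([.46,0.08,.33]),down(1.2),seeds=[G])[0]
jplan([W,G])
E
```

```text
t 27.63 pos [0.4374 0.0538 0.2414] q [-0.46  0.33  1.88  0.48  1.23 -0.23] F [ 0.1  0.  -0.2] grip 0.0652
[[-0.5,-0.4,-0.7,-0.2,-0.8,0],[-0.8,-0.2,-0.8,-0.1,-0.9,0.2],[-1.2,-0.1,-0.8,-0.2,-0.8,0.3],[-1.5,0,-0.9,-0.1,-0.7,0.4],[-1.8,0.2,-0.9,0,-0.7,0.5],[-2.1,0.3,-0.9,0,-0.6,0.6],[0.9,0.1,-2.3,-0.2,0,0.1],[0.9,0.1,-2.5,-0.2,0,0]]
[[0.9,-0.1,-2.5,-0.1,0,0],[1,-0.2,-2.5,-0.2,0,0],[1,-0.3,-2.6,-0.2,0,0],[1.1,-0.5,-2.6,-0.2,0,0],[1.1,-0.6,-2.6,-0.1,0,0]]
13 end [0.5005 0.2511 0.2603]
```

{"fn": "send_rows", "kwargs": {"steps": [[[-0.5,-0.4,-0.7,-0.2,-0.8,0],[-0.8,-0.2,-0.8,-0.1,-0.9,0.2],[-1.2,-0.1,-0.8,-0.2,-0.8,0.3],[-1.5,0,-0.9,-0.1,-0.7,0.4],[-1.8,0.2,-0.9,0,-0.7,0.5],[-2.1,0.3,-0.9,0,-0.6,0.6],[0,0,0,0,0,0]]]}}

```text
time: 28.22
position: [0.4584, 0.0858, 0.3312]
tool_rot: [-0.572, -0.399, 0.589, -0.408]
ft_force: [-0.2, 1.6, 0.3]
grip_width: 0.0656
```

```bash
python3 - <<'E'
from h import *
o=get_obs();pos,qt=o["position"],o["tool_rot"]
p,P=shot("wrist","w4")
m=(np.abs(P[...,2]-0.156)<0.010)&(np.abs(P[...,0]-.538)<.075)&(np.abs(P[...,1]-.215)<.06)
k,lab,st,cen=cv2.connectedComponentsWithStats(m.astype(np.uint8))
for i in range(1,k):
    if st[i,4]<200: continue
    c=max(cv2.findContours((lab==i).astype(np.uint8),cv2.RETR_EXTERNAL,cv2.CHAIN_APPROX_NONE)[0],key=cv2.contourArea)[:,0,:]
    W=np.array([wray(u,v,.156,pos,qt)[:2] for u,v in c])*1000
    M=cv2.moments(W.astype(np.float32).reshape(-1,1,2));cx,cy=M["m10"]/M["m00"],M["m01"]/M["m00"]
    th=np.arctan2(W[:,1]-cy,W[:,0]-cx);r=np.hypot(W[:,1]-cy,W[:,0]-cx)
    g=np.linspace(-np.pi,np.pi,361)[:-1];idx=np.argsort(th);rg=np.interp(g,th[idx],r[idx],period=2*np.pi)
    F=np.sum(rg*np.exp(-8j*g))/360
    print(st[i],(cx,cy),"amp",abs(F),"vertex deg",np.degrees(-np.angle(F)/8))
plan([(np.array([.501,.251,.25]),down(np.pi/2-np.radians(14)))],step=2.8)
E
```

```text
[ 223    5   40   39 1251] (501.28480131441427, 249.23640800640968) amp 0.34293598657447244 vertex deg 6.199137392497973
t 28.27 pos [0.457  0.0849 0.3291] q [-0.04  0.19  1.65 -0.03  1.31  0.32] F [-1.   0.7  0.4] grip 0.0652
[[1.06,-0.23,-2.47,-0.15,0.04,0.01],[1.07,-0.19,-2.47,-0.15,0.04,0.01],[1.08,-0.16,-2.47,-0.15,0.04,0.01],[1.09,-0.12,-2.47,-0.16,0.04,0.02],[1.1,-0.08,-2.47,-0.15,0.04,0.01],[1.12,-0.04,-2.47,-0.16,0.03,0.02],[1.12,0,-2.46,-0.15,0.04,0.01]]
7 end [0.501 0.251 0.25 ]
```

View pics/w4.png

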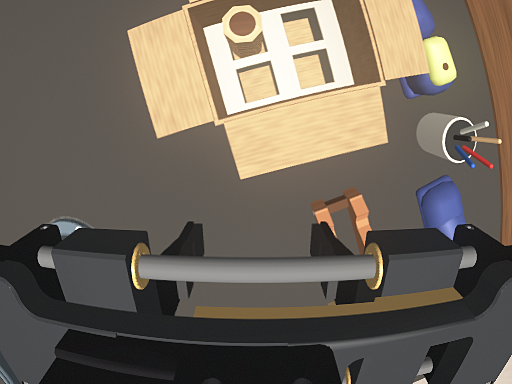

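{"fn": "send_rows", "kwargs": {"steps": [[[1.1,-0.2,-2.5,-0.1,0,0],[1.1,-0.2,-2.5,-0.1,0,0],[1.1,-0.2,-2.5,-0.1,0,0],[1.1,-0.1,-2.5,-0.1,0,0],[1.1,-0.1,-2.5,-0.1,0.1,0],[1.1,0,-2.4,-0.1,0.1,0],[1.1,0,-1.6,-0.1,0,0],[0,0,0,0,0,0]]]}}

```text
time: 28.93
position: [0.4924, 0.2405, 0.2296]
tool_rot: [-0.551, -0.433, 0.579, -0.416]
ft_force: [-0.0, 0.2, -0.1]
grip_width: 0.0653
```

```bash
python3 - <<'E'
from h import *
A=down(np.pi/2-np.radians(16.3))
plan([(np.array([.501,.251,.22]),A),(np.array([.501,.251,.127]),A)],step=2.2)
E
```

```text
t 28.93 pos [0.4924 0.2405 0.2296] q [0.25 0.43 1.59 0.01 1.17 0.53] F [-0.   0.2 -0.1] grip 0.0653
[[0.92,0.58,-1.27,0.02,0.16,0.42],[1.86,0,0,0,0,0],[1.86,0,0,0,0,0],[1.86,0,0,0,0,0],[1.86,0,0,0,0,0],[1.86,0,0,0,0,0]]
6 end [0.501 0.251 0.127]
```

{"fn": "send_rows", "kwargs": {"steps": [[[0.9,0.6,-1.2,0,0.2,0.4],[0,0,0,0,0,0],[1.5,0,0,0,0,0],[0,0,0,0,0,0]]]}}

```text
time: 29.27
position: [0.4964, 0.2446, 0.1984]
tool_rot: [-0.56, -0.428, 0.571, -0.421]
ft_force: [-0.3, 0.1, -0.1]
grip_width: 0.0651
```

```bash
python3 - <<'E'
from h import *
A=down(np.pi/2-np.radians(16.3))
plan([(np.array([.501,.251,.185]),A),(np.array([.501,.251,.127]),A)],step=1.5)
E
```

```text
t 29.27 pos [0.4964 0.2446 0.1984] q [0.25 0.47 1.63 0.   1.06 0.53] F [-0.3  0.1 -0.1] grip 0.0651
[[0.67,0.14,-0.37,0.01,0.03,0.09],[0.67,0.14,-0.38,0,0.03,0.08],[1.45,0,0,0,0,0],[1.45,0,0,0,0,0],[1.45,0,0,0,0,0],[1.45,0,0,0,0,0]]
6 end [0.501 0.251 0.127]
```

{"fn": "send_rows", "kwargs": {"steps": [[[0.6,0.3,-0.4,0,0,0.1],[0.6,0.1,-0.4,0,0,0.1],[1.4,0,0,0,0,0],[1.5,0,0,0,0,0],[1.5,0,0,0,0,0],[1.5,0,0,0,0,0],[0,0,0,0,0,0]]]}}

```text
time: 29.85
position: [0.5061, 0.2473, 0.1276]
tool_rot: [0.567, 0.42, -0.566, 0.427]
ft_force: [-1.1, -0.4, 0.7]
grip_width: 0.0653
```

```bash
python3 - <<'E'
from h import *
A=down(np.pi/2-np.radians(16.3))
plan([(np.array([.501,.251,.127]),A)],step=1.5)
E
```

```text
t 29.85 pos [0.5061 0.2473 0.1276] q [ 0.26  0.57  1.68 -0.01  0.88  0.56] F [-1.1 -0.4  0.7] grip 0.0653
[[0.06,-0.59,-0.21,-0.03,0.05,-0.09]]
1 end [0.501 0.251 0.127]
```

{"fn": "send_rows", "kwargs": {"steps": [[[0.1,-0.5,-0.3,0,0,-0.1],[0,0,0,0,0,0]]]}}

```text
time: 30.02
position: [0.5023, 0.2517, 0.127]
tool_rot: [-0.565, -0.423, 0.568, -0.423]
ft_force: [-0.1, 0.4, -0.3]
grip_width: 0.0655
```

{"fn": "send_rows", "kwargs": {"steps": [[[0,0,0,0,0,0],[0,0,0,0,0,0],[0,0,0,0,0,0],[0,0,0,0,0,0],[-1.5,0,0,0,0,0],[-2.5,0,0,0,0,0],[-3.0,0,0,0,0,0],[-3.0,0,0,0,0,0]]], "gripper": 1, "force": 55}}

```text
time: 30.68
position: [0.5014, 0.2513, 0.2271]
tool_rot: [-0.563, -0.423, 0.57, -0.423]
ft_force: [0.2, 0.6, -2.6]
grip_width: 0.0438
```

{"fn": "send_rows", "kwargs": {"steps": [[[-3.0,0,0,0,0,0],[-3.0,0,0,0,0,0],[-2.0,0,0,0,0,0],[0,0,0,0,0,0]]]}}

```text
time: 31.02
position: [0.5036, 0.2523, 0.3173]
tool_rot: [-0.566, -0.422, 0.566, -0.425]
ft_force: [1.1, 0.2, -0.6]
grip_width: 0.0437
```

```bash
python3 - <<'E'
from h import *
import kin
qa=get_obs()["q"]
W=kin.ik(np.array([.44,-.01,.36]),down(0.9),seeds=[qa])[0]
qb=qplace(2,-.035,.24,38)
for a,b in ((qa,W),(W,qb)):
  for f in np.linspace(0,1,6):
    p,M=kin.tool(a+(b-a)*f);print(p.round(3),"far end",(p+M[:,0]*.124).round(3),"back",(p-M[:,0]*.15).round(3))
jplan([W,qb])
E
```

```text
[0.504 0.252 0.317] far end [0.504 0.252 0.193] back [0.503 0.253 0.467]
[0.504 0.192 0.328] far end [0.504 0.192 0.204] back [0.503 0.193 0.478]
[0.497 0.135 0.338] far end [0.497 0.135 0.214] back [0.497 0.136 0.488]
[0.483 0.082 0.347] far end [0.483 0.082 0.223] back [0.483 0.082 0.497]
[0.464 0.033 0.354] far end [0.464 0.033 0.23 ] back [0.464 0.034 0.504]
[ 0.44 -0.01  0.36] far end [ 0.44  -0.01   0.236] back [ 0.44 -0.01  0.51]
[ 0.44 -0.01  0.36] far end [ 0.44  -0.01   0.236] back [ 0.44 -0.01  0.51]
[0.464 0.032 0.315] far end [0.479 0.07  0.198] back [ 0.446 -0.013  0.457]
[0.503 0.042 0.299] far end [0.543 0.101 0.197] back [ 0.454 -0.029  0.422]
[0.54  0.006 0.291] far end [0.61  0.063 0.207] back [ 0.455 -0.063  0.394]
[ 0.553 -0.071  0.275] far end [ 0.646 -0.036  0.2  ] back [ 0.441 -0.113  0.366]
[ 0.521 -0.163  0.24 ] far end [ 0.619 -0.161  0.164] back [ 0.403 -0.164  0.332]
t 31.02 pos [0.5036 0.2523 0.3173] q [ 0.27  0.35  1.47 -0.    1.33  0.56] F [ 1.1  0.2 -0.6] grip 0.0437
[[-0.6,1,2.9,0.4,0,0],[-0.5,0.8,2.8,0.3,0,0],[-0.5,0.8,2.8,0.4,0,0],[-0.4,0.7,2.8,0.4,0,0],[-0.5,0.6,2.7,0.3,0,0],[-0.4,0.6,2.7,0.4,0,0],[-0.3,0.4,2.6,0.4,0,0],[-0.4,0.4,2.5,0.3,0,0]]
[[-0.3,0.3,2.5,0.4,0,0],[-0.3,0.2,2.5,0.4,0,0],[1.5,-0.4,-1.4,-0.2,0.8,-0.4],[1.4,-0.2,-1.2,0,0.8,-0.3],[1.2,0,-1,0,0.8,-0.2],[1.1,0.2,-1,0,0.8,0],[0.8,0.4,-0.8,0.2,0.8,0],[0.8,0.7,-0.6,0.1,0.7,0.1]]
[[0.5,0.8,-0.5,0.2,0.8,0.1],[0.4,1.1,-0.3,0.3,0.6,0.3],[0.2,1.2,-0.2,0.3,0.7,0.3],[0.1,1.4,0,0.3,0.5,0.5],[-0.1,1.6,0.2,0.3,0.5,0.4],[-0.1,1.7,0.4,0.4,0.5,0.6],[-0.3,1.9,0.6,0.4,0.3,0.6],[-0.3,1.9,0.8,0.4,0.3,0.6]]
[[-0.5,2.1,1,0.4,0.2,0.7],[-0.4,2.1,1.2,0.5,0.1,0.6],[-0.6,2.2,1.4,0.5,0,0.7],[-0.6,2.2,1.6,0.4,-0.1,0.7],[-0.5,2.2,1.8,0.5,-0.1,0.7]]
29 end [ 0.5218 -0.162   0.2398]
```

{"fn": "send_rows", "kwargs": {"steps": [[[-0.6,1.0,2.9,0.4,0,0],[-0.5,0.8,2.8,0.3,0,0],[-0.5,0.8,2.8,0.4,0,0],[-0.5,0.7,2.8,0.4,0,0],[-0.5,0.6,2.7,0.3,0,0],[-0.5,0.6,2.7,0.4,0,0],[-0.4,0.4,2.6,0.4,0,0],[-0.4,0.4,2.5,0.3,0,0]]]}}

```text
time: 31.68
position: [0.4579, 0.03, 0.3482]
tool_rot: [-0.622, -0.332, 0.627, -0.33]
ft_force: [0.5, -0.5, -1.6]
grip_width: 0.0435
```

```bash
python3 - <<'E'
from h import *
import kin
qa=get_obs()["q"]
W=kin.ik(np.array([.44,-.055,.36]),down(0.7),seeds=[qa])[0]
qb=qplace(2,-.035,.23,38)
for a,b in ((W,qb),):
  for f in np.linspace(0,1,6):
    p,M=kin.tool(a+(b-a)*f);print(p.round(3),"far end",(p+M[:,0]*.124).round(3),"back",(p-M[:,0]*.15).round(3))
jplan([W,qb])
E
```

```text
[ 0.44  -0.055  0.36 ] far end [ 0.44  -0.055  0.236] back [ 0.44  -0.055  0.51 ]
[ 0.468 -0.003  0.313] far end [0.485 0.035 0.196] back [ 0.447 -0.048  0.454]
[0.507 0.015 0.296] far end [0.551 0.074 0.195] back [ 0.454 -0.055  0.417]
[ 0.544 -0.013  0.287] far end [0.616 0.043 0.204] back [ 0.455 -0.081  0.388]
[ 0.554 -0.081  0.268] far end [ 0.648 -0.047  0.195] back [ 0.441 -0.122  0.358]
[ 0.521 -0.163  0.23 ] far end [ 0.619 -0.161  0.154] back [ 0.403 -0.164  0.322]
t 31.68 pos [0.4579 0.03   0.3482] q [-0.18  0.16  1.64 -0.    1.35  0.42] F [ 0.5 -0.5 -1.6] grip 0.0435
[[-0.4,1.3,2.6,0.9,0,0],[-0.4,1.3,2.6,0.9,0,0],[-0.4,1.4,2.5,0.8,0.1,0],[1.6,-0.7,-1.4,-0.2,0.7,-0.4],[1.4,-0.6,-1.3,-0.2,0.7,-0.4],[1.3,-0.3,-1.2,-0.1,0.8,-0.2],[1.1,-0.1,-1.1,-0.1,0.7,-0.2],[1,0.1,-1,0,0.8,-0.1]]
[[0.8,0.3,-0.8,0.1,0.7,0],[0.7,0.5,-0.8,0.1,0.8,0],[0.6,0.8,-0.5,0.1,0.6,0.2],[0.4,0.9,-0.4,0.1,0.7,0.2],[0.3,1,-0.3,0.2,0.6,0.4],[0.1,1.3,0,0.3,0.5,0.3],[0,1.4,0.1,0.2,0.5,0.5],[0,1.5,0.3,0.3,0.4,0.5]]
[[-0.2,1.6,0.5,0.3,0.3,0.5],[-0.2,1.7,0.8,0.3,0.2,0.6],[-0.4,1.8,0.9,0.4,0.2,0.6],[-0.4,1.9,1.2,0.3,0.1,0.7],[-0.4,1.9,1.3,0.4,-0.1,0.6],[-0.4,1.9,1.6,0.3,0,0.6],[-0.5,1.8,1.8,0.4,-0.2,0.7]]
23 end [ 0.5217 -0.1623  0.2296]
```

{"fn": "send_rows", "kwargs": {"steps": [[[-0.4,1.3,2.6,0.9,0,0],[-0.4,1.3,2.6,0.9,0,0],[-0.4,1.4,2.5,0.8,0.1,0],[1.6,-0.7,-1.4,-0.2,0.7,-0.4],[1.4,-0.6,-1.3,-0.2,0.7,-0.4],[1.3,-0.3,-1.2,-0.1,0.8,-0.2],[1.1,-0.1,-1.1,-0.1,0.7,-0.2],[1.0,0.1,-1.0,0,0.8,-0.1]]]}}

```text
time: 32.35
position: [0.4716, -0.001, 0.2982]
tool_rot: [0.758, 0.346, -0.531, 0.152]
ft_force: [-0.5, 0.3, -2.7]
grip_width: 0.0435
```

```bash
python3 - <<'E'
from h import *
import kin
qb=qplace(2,-.035,.23,38)
jplan([qb])
E
```

```text
t 32.35 pos [ 0.4716 -0.001   0.2982] q [-0.53  0.19  1.84  0.46  1.17  0.11] F [-0.5  0.3 -2.7] grip 0.0435
[[0.9,0.4,-1,0.1,0.8,0],[0.7,0.6,-0.9,0.1,0.8,0.1],[0.5,0.9,-0.7,0.1,0.8,0.3],[0.4,1.2,-0.4,0.2,0.7,0.3],[0.2,1.3,-0.2,0.3,0.6,0.4],[0.1,1.6,0,0.3,0.5,0.5],[-0.1,1.7,0.3,0.3,0.5,0.6],[-0.2,1.8,0.6,0.3,0.3,0.6]]
[[-0.2,2,0.8,0.4,0.3,0.6],[-0.4,2,1.1,0.4,0.1,0.7],[-0.4,2.1,1.4,0.4,0,0.7],[-0.5,2.1,1.6,0.4,0,0.7],[-0.5,2.1,1.9,0.4,-0.2,0.8]]
13 end [ 0.5216 -0.1623  0.2296]
```

{"fn": "send_rows", "kwargs": {"steps": [[[0.9,0.4,-1.0,0.1,0.8,0],[0.7,0.6,-0.9,0.1,0.8,0.1],[0.5,0.9,-0.7,0.1,0.8,0.3],[0.4,1.2,-0.4,0.2,0.7,0.3],[0.2,1.3,-0.2,0.3,0.6,0.4],[0.1,1.6,0,0.3,0.5,0.5],[-0.1,1.7,0.3,0.3,0.5,0.6],[-0.2,1.8,0.6,0.3,0.3,0.6]]]}}

```text
time: 33.02
position: [0.5435, -0.0528, 0.2606]
tool_rot: [0.922, 0.2, -0.331, 0.037]
ft_force: [-0.3, 1.2, -1.8]
grip_width: 0.0435
```

```bash
python3 - <<'E'
from h import *
import kin
qb=qplace(2,-.035,.21,38)
jplan([qb])
E
```

```text
t 33.02 pos [ 0.5435 -0.0528  0.2606] q [-0.76  0.34  2.14  1.34  0.85 -0.6 ] F [-0.3  1.2 -1.8] grip 0.0435
[[-0.1,2,0.7,0.3,0.3,0.6],[-0.1,2,1.1,0.4,0.1,0.7],[-0.3,2.2,1.3,0.3,0.1,0.7],[-0.2,2.1,1.6,0.4,-0.1,0.6],[-0.4,2.2,2,0.4,-0.2,0.7]]
5 end [ 0.5211 -0.1628  0.2097]
```

{"fn": "send_rows", "kwargs": {"steps": [[[-0.1,2.0,0.7,0.3,0.3,0.6],[-0.1,2.0,1.1,0.4,0.1,0.7],[-0.3,2.2,1.3,0.3,0.1,0.7],[-0.2,2.1,1.6,0.4,-0.1,0.6],[-0.4,1.7,1.6,0.4,-0.2,0.7],[0,0,0,0,0,0]]]}}

```text
time: 33.52
position: [0.5108, -0.1624, 0.1989]
tool_rot: [0.939, -0.006, -0.343, -0.007]
ft_force: [-0.6, 0.5, -1.8]
grip_width: 0.0435
```

```bash
python3 - <<'E'
from h import *
H=horiz(np.radians(37),RY)
o=get_obs();M=R.from_quat(o["tool_rot"]).as_matrix();print(M[:,0].round(3),M[:,1].round(3))
p,P=shot("scene","c17");cv2.imwrite("pics/c17z.png",cv2.resize(p[60:230,80:280,::-1],None,fx=3,fy=3));rollers(P)
plan([(rw(-.033,.038,.140),H)],step=2)
E
```

```text
[ 0.765 -0.007 -0.644] [-0.017 -1.    -0.01 ]
notch 0 517 x -0.0736..0.0804 mid 0.0034 top z@0 0.0902 slope -0.012 y -0.1107
notch 1 523 x -0.0713..0.0802 mid 0.0045 top z@0 0.0903 slope -0.013 y -0.0355
notch 2 588 x -0.0270..0.0640 mid 0.0185 top z@0 0.1853 slope -0.865 y 0.0397
t 33.57 pos [ 0.5121 -0.1618  0.2   ] q [-0.88  0.46  2.3   1.92  0.68 -1.08] F [-0.5  1.  -2.2] grip 0.0434
[[1.18,0.03,0.97,-0.06,0.12,-0.04],[1.17,0.03,0.98,-0.06,0.12,-0.04],[1.15,0.02,1,-0.06,0.12,-0.03],[1.15,0.02,1.01,-0.06,0.12,-0.04]]
4 end [ 0.5235 -0.1625  0.14  ]
```

View pics/c17z.png

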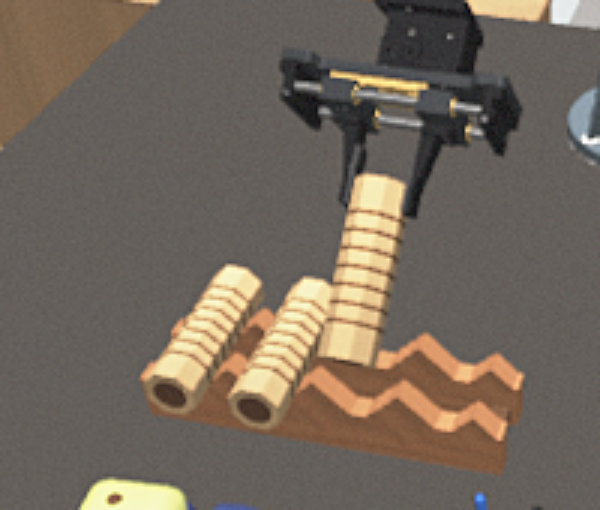

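{"fn": "send_rows", "kwargs": {"steps": [[[1.2,0,1.0,-0.1,0.1,0],[1.2,0,1.0,0,0.1,0],[1.1,0,1.0,-0.1,0.1,-0.1],[1.0,0,0.8,0,0.1,0],[0,0,0,0,0,0]]]}}

```text
time: 33.98
position: [0.5253, -0.1599, 0.1412]
tool_rot: [0.948, 0.009, -0.32, 0.005]
ft_force: [0.8, -0.0, -2.3]
grip_width: 0.0438
```

```bash
python3 - <<'E'
from h import *
H=horiz(np.radians(36),RY)
plan([(rw(-.033,.038,.126),H),(rw(-.051,.038,.094),H),(rw(-.055,.038,.058),H)],step=0.9)
E
```

```text
t 33.98 pos [ 0.5253 -0.1599  0.1412] q [-0.87  0.69  2.33  2.17  0.85 -1.45] F [ 0.8 -0.  -2.3] grip 0.0438
[[0.39,0.13,0.66,0.03,0.11,0.01],[0.38,0.13,0.67,0.02,0.1,0.01],[0.08,0,0.73,0,0,0],[0.09,0,0.73,0,0,0],[0.08,0,0.73,0,0,0],[0.09,0,0.73,0,0,0],[0.08,-0.01,0.73,0,0,0],[0.36,0,0.63,0,0,0]]
[[0.36,0,0.63,0,0,0],[0.36,0,0.63,0,0,0],[0.36,0,0.63,0,0,0],[0.35,0,0.62,0,0,0]]
12 end [ 0.5014 -0.1628  0.058 ]
```

{"fn": "send_rows", "kwargs": {"steps": [[[0.3,0.2,0.5,0,0.1,0],[0.4,0.1,0.7,0,0.1,0],[0.1,0,0.5,0,0,0],[0,0,0,0,0,0]]], "force": 20}}

```text
time: 34.32
position: [0.5256, -0.1632, 0.126]
tool_rot: [0.953, 0.011, -0.304, 0.006]
ft_force: [0.5, 0.2, -1.6]
grip_width: 0.044
```

```bash
python3 - <<'E'
from h import *
H=horiz(np.radians(36),RY)
p,P=shot("scene","c18");cv2.imwrite("pics/c18z.png",cv2.resize(p[60:230,80:280,::-1],None,fx=3,fy=3))
plan([(rw(-.051,.038,.094),H),(rw(-.055,.038,.058),H)],step=0.9)
E
```

```text
t 34.37 pos [ 0.5255 -0.1631  0.1261] q [-0.9   0.77  2.35  2.21  0.94 -1.55] F [ 0.5 -1.  -1.5] grip 0.0440
[[0.05,-0.02,0.75,0.02,-0.02,0.01],[0.05,-0.02,0.76,0.02,-0.02,0.01],[0.05,-0.02,0.75,0.02,-0.02,0.01],[0.05,-0.01,0.76,0.02,-0.02,0.01],[0.04,-0.01,0.75,0.01,-0.02,0],[0.36,0,0.63,0,0,0],[0.36,0,0.63,0,0,0],[0.36,0,0.63,0,0,0]]
[[0.36,0,0.63,0,0,0],[0.35,0,0.63,0,0,0]]
10 end [ 0.5014 -0.1628  0.058 ]
```

View pics/c18z.png

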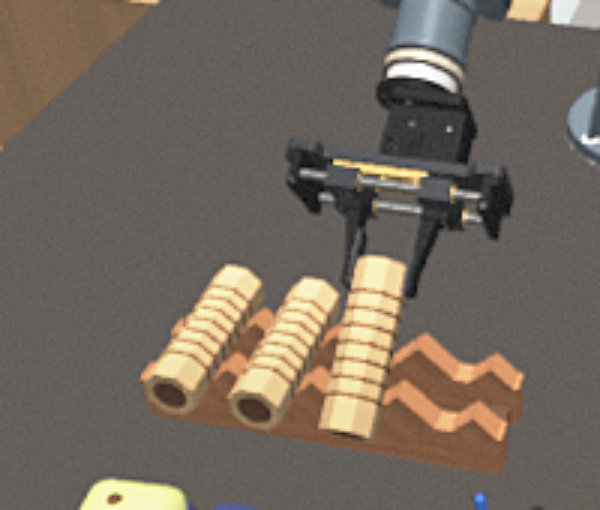

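{"fn": "send_rows", "kwargs": {"steps": [[[0,0,0.9,0,0,0],[0.1,0,0.9,0,0,0],[0.1,0,0.9,0,0,0],[0.1,0,0.9,0,0,0],[0.3,0,0.7,0,0,0],[0.4,0,0.7,0,0,0],[0,0,0,0,0,0]]], "force": 12}}

```text
time: 34.95
position: [0.5084, -0.1656, 0.0874]
tool_rot: [0.955, 0.01, -0.296, 0.011]
ft_force: [0.2, 0.8, -1.2]
grip_width: 0.044
```

```bash
python3 - <<'E'
from h import *
H=horiz(np.radians(36),RY)
p,P=shot("scene","c19");cv2.imwrite("pics/c19z.png",cv2.resize(p[60:230,80:280,::-1],None,fx=3,fy=3))
plan([(rw(-.055,.038,.058),H)],step=0.9)
E
```

```text
t 35.00 pos [ 0.5084 -0.1653  0.0879] q [-0.95  0.93  2.4   2.26  1.08 -1.77] F [-0.2 -0.1 -1.5] grip 0.0438
[[0.28,-0.08,0.71,0.05,-0.06,0],[0.29,-0.07,0.71,0.05,-0.07,0],[0.29,-0.07,0.71,0.04,-0.06,0],[0.29,-0.07,0.71,0.05,-0.07,0.01]]
4 end [ 0.5014 -0.1628  0.058 ]
```

View pics/c19z.png

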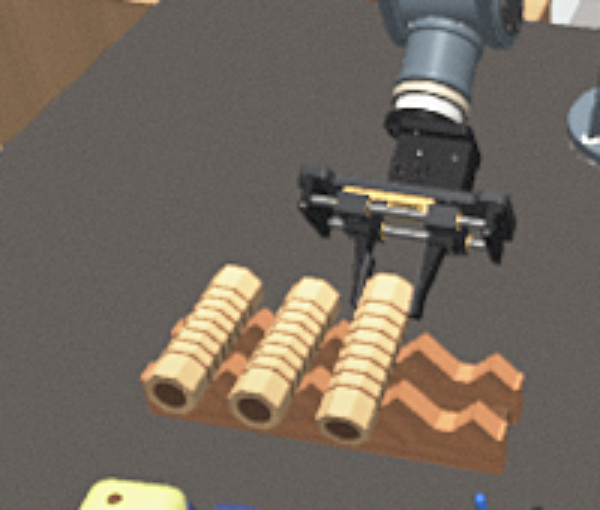

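{"fn": "send_rows", "kwargs": {"steps": [[[0.3,-0.1,0.8,0,-0.2,0],[0.3,-0.1,0.8,0,-0.2,0],[0.3,-0.1,0.8,0,-0.1,0],[0.3,0,0.7,0,0,0],[0,0,0,0,0,0]]]}}

```text
time: 35.42
position: [0.5021, -0.1656, 0.0597]
tool_rot: [0.948, 0.007, -0.317, 0.015]
ft_force: [0.0, -0.5, -2.2]
grip_width: 0.0437
```

```bash
python3 - <<'E'
from h import *
import kin
H=horiz(np.radians(38),RY)
p,P=shot("scene","c20");rollers(P)
plan([(rw(-.055,.038,.057),H)],step=0.9)
q=get_obs()["q"];M=R.from_quat(get_obs()["tool_rot"]).as_matrix();pos=get_obs()["position"]
for d in (np.array([0,0,.05]),np.array([-.03,0,.06]),np.array([-.06,0,.09]),np.array([-.08,0,.12])):
    s=kin.ik(pos+d,M,seeds=[q]);print(d,[x.round(3) for x in s])
E
```

```text
notch 0 513 x -0.0736..0.0795 mid 0.0030 top z@0 0.0902 slope -0.012 y -0.1110
notch 1 686 x -0.1200..0.0811 mid -0.0194 top z@0 0.0977 slope -0.255 y -0.0364
notch 2 596 x -0.1199..0.0760 mid -0.0220 top z@0 0.0992 slope -0.110 y 0.0399
notch 3 130 x -0.1199..-0.0872 mid -0.1036 top z@0 0.0966 slope -0.353 y 0.1190
t 35.47 pos [ 0.5021 -0.1654  0.0597] q [-0.94  0.99  2.39  2.32  1.08 -1.83] F [ 0.5 -1.  -0.2] grip 0.0436
[[0.11,-0.27,0.24,0.23,-0.16,-0.08]]
1 end [ 0.5014 -0.1628  0.057 ]
[0.   0.   0.05] [array([-0.942,  0.819,  2.397,  2.238,  0.97 , -1.675])]
[-0.03  0.    0.06] []
[-0.06  0.    0.09] []
[-0.08  0.    0.12] []
```

{"fn": "send_rows", "kwargs": {"steps": [[[0.1,-0.2,0.3,0.1,0,0],[0,0,0,0,0,0]]]}}

```text
time: 35.63
position: [0.5018, -0.1655, 0.0582]
tool_rot: [0.949, 0.002, -0.315, 0.01]
ft_force: [0.4, -0.1, 0.3]
grip_width: 0.0441
```

{"fn": "send_rows", "kwargs": {"steps": [[[0,0,0,0,0,0],[0,0,0,0,0,0],[0,0,0,0,0,0],[-0.6,0,-0.8,0,0,0],[-1.2,0,-1.6,0,0,0],[-1.5,0,-2.0,0,0,0],[-1.5,0,-2.0,0,0,0],[-1.0,0,-1.3,0,0,0]]], "gripper": 0.33, "force": 20}}

```text
time: 36.3
position: [0.4998, -0.1584, 0.1501]
tool_rot: [0.946, 0.009, -0.323, 0.006]
ft_force: [1.4, -0.0, 0.5]
grip_width: 0.0581
```

```bash
python3 - <<'E'
from h import *
import kin
p,P=shot("scene","c21");rollers(P);cv2.imwrite("pics/c21z.png",cv2.resize(p[60:230,80:280,::-1],None,fx=3,fy=3))
p,P=shot("side","s21");rollers(P)
G=kin.ik(np.array([.42,-.05,.36]),down(0.7),seeds=[np.array([-.29,.13,1.65,0,1.36,.38])])[0]
jplan([G])
E
```

```text
notch 0 519 x -0.0731..0.0798 mid 0.0033 top z@0 0.0902 slope -0.016 y -0.1108
notch 1 544 x -0.1198..0.0802 mid -0.0198 top z@0 0.0964 slope -0.217 y -0.0354
notch 2 547 x -0.0751..0.0784 mid 0.0017 top z@0 0.0902 slope -0.012 y 0.0402
notch 0 460 x -0.0717..0.0749 mid 0.0016 top z@0 0.0898 slope 0.001 y -0.1091
notch 1 501 x -0.0703..0.0775 mid 0.0036 top z@0 0.0900 slope 0.003 y -0.0329
notch 2 594 x -0.0746..0.0746 mid -0.0000 top z@0 0.0900 slope -0.002 y 0.0424
t 36.40 pos [ 0.5003 -0.1587  0.1514] q [-0.93  0.66  2.39  2.13  0.87 -1.49] F [-0.2  0.3 -0.2] grip 0.0581
[[0.4,-1.6,-2.1,-0.2,0.4,-0.6],[0.3,-1.6,-1.8,-0.2,0.3,-0.5],[0.4,-1.7,-1.8,-0.2,0.2,-0.6],[0.3,-1.8,-1.5,-0.2,0.1,-0.7],[0.3,-1.8,-1.3,-0.2,0.1,-0.6],[0.3,-1.7,-1.2,-0.2,0,-0.6],[0.3,-1.8,-1,-0.2,-0.1,-0.6],[0.2,-1.6,-0.8,-0.2,-0.1,-0.6]]
[[0.1,-1.7,-0.6,-0.2,-0.2,-0.6],[0.1,-1.5,-0.4,-0.2,-0.3,-0.5],[0,-1.5,-0.3,-0.1,-0.4,-0.5],[0,-1.3,-0.2,-0.2,-0.4,-0.5],[-0.2,-1.2,0,-0.1,-0.5,-0.4],[-0.3,-1.1,0.1,-0.1,-0.5,-0.3],[-0.3,-1,0.3,-0.1,-0.6,-0.3],[-0.5,-0.8,0.4,0,-0.7,-0.2]]
[[-0.7,-0.7,0.5,0,-0.6,-0.1],[-0.7,-0.5,0.5,0,-0.7,0],[-0.9,-0.3,0.7,0,-0.7,0],[-1.1,-0.2,0.8,0.1,-0.7,0.2],[-1.2,0,0.8,0.1,-0.7,0.2],[-1.3,0.1,0.9,0.1,-0.7,0.3],[-1.5,0.3,1,0.2,-0.7,0.3],[-1.6,0.5,1,0.2,-0.6,0.5]]
[[-1.7,0.7,1.1,0.3,-0.7,0.5],[-1.9,0.8,1.2,0.3,-0.5,0.6]]
26 end [ 0.4202 -0.0496  0.3602]
```

View pics/c21z.png

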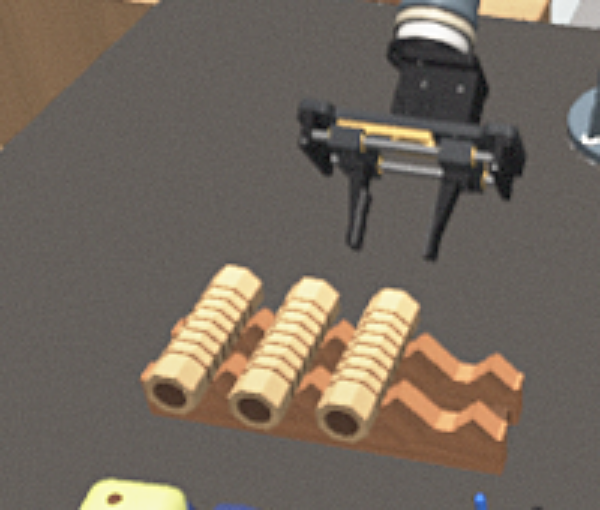

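View pics/s21.png

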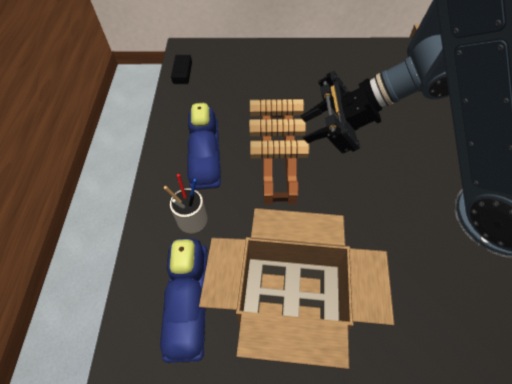

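{"fn": "send_rows", "kwargs": {"steps": [[[-1.0,-1.0,-2.0,0,0,0],[-1.5,-1.5,-2.0,0,0,0],[-1.5,-1.5,-2.0,0,0,0],[-1.5,-1.5,-2.0,0,0,0],[-1.0,-1.0,-1.0,0,0,0],[0,0,0,0,0,0],[0,0,0,0,0,0],[0,0,0,0,0,0]]]}}

```text
time: 37.07
position: [0.5012, -0.0898, 0.2545]
tool_rot: [0.944, 0.012, -0.33, 0.004]
ft_force: [-0.2, 0.0, 0.2]
grip_width: 0.0581
```

{"fn": "send_rows", "kwargs": {"steps": [[[0,0,0,0,0,0],[0,0,0,0,0,0],[0,0,0,0,0,0],[0,0,0,0,0,0],[0,0,0,0,0,0],[0,0,0,0,0,0],[0,0,0,0,0,0],[0,0,0,0,0,0]]]}}

```text
time: 37.73
position: [0.5006, -0.0929, 0.2475]
tool_rot: [0.942, 0.011, -0.335, -0.001]
ft_force: [-0.7, 0.6, -0.2]
grip_width: 0.0584
```

{"fn": "send_rows", "kwargs": {"steps": [[[0,0,0,0,0,0],[0,0,0,0,0,0],[0,0,0,0,0,0],[0,0,0,0,0,0],[0,0,0,0,0,0],[0,0,0,0,0,0],[0,0,0,0,0,0],[0,0,0,0,0,0]]]}}

```text
time: 38.4
position: [0.5006, -0.0928, 0.2481]
tool_rot: [0.942, 0.011, -0.335, -0.001]
ft_force: [-0.4, 0.6, -0.1]
grip_width: 0.0583
```

```bash
python3 - <<'E'
from h import *
p,P=shot("scene","c22");rollers(P)
p,Q=shot("side","s22");rollers(Q)
for P in (P,Q):
  for nm,pt in [("left",(0,.115)),("right",(0,-.115)),("near",(-.145,0)),("far",(.145,0))]:
    w=cw(*pt,0);dd=np.hypot(P[...,0]-w[0],P[...,1]-w[1]);dd=np.where(np.isnan(dd)|(P[...,2]<0.1),9,dd);i=np.unravel_index(dd.argmin(),dd.shape);print(nm,P[i].round(3),dd.min().round(3))
o=get_obs();print(o["time"],o["position"],o["ft_force"])
E
```

```text
notch 0 514 x -0.0746..0.0797 mid 0.0025 top z@0 0.0901 slope -0.014 y -0.1108
notch 1 531 x -0.0732..0.0816 mid 0.0042 top z@0 0.0902 slope -0.015 y -0.0354
notch 2 549 x -0.0764..0.0796 mid 0.0016 top z@0 0.0902 slope -0.014 y 0.0401
notch 0 462 x -0.0716..0.0750 mid 0.0017 top z@0 0.0899 slope -0.001 y -0.1090
notch 1 517 x -0.0710..0.0776 mid 0.0033 top z@0 0.0900 slope -0.002 y -0.0331
notch 2 599 x -0.0744..0.0746 mid 0.0001 top z@0 0.0899 slope 0.001 y 0.0422
left [0.551 0.331 0.167] 0.001
right [0.526 0.101 0.164] 0.001
near [0.393 0.229 0.169] 0.001
far [0.682 0.2   0.164] 0.001
left [0.55  0.329 0.169] 0.0
right [0.527 0.1   0.165] 0.001
near [0.394 0.231 0.171] 0.001
far [0.682 0.198 0.162] 0.001
38.5 [ 0.50063209 -0.09276626  0.24804423] [-0.08521036 -0.32220311 -0.03308308]
```

View pics/c22.png

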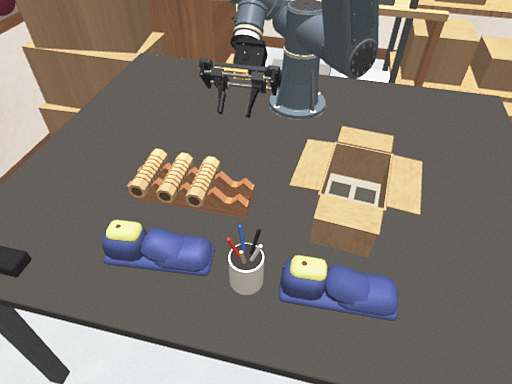

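The last pictures show the three rollers level in notches 0–2, at about (148,172), (175,178) and (203,182). The carton is empty with all flaps out, the clogs and cup are where they started, and the arm is clear. Handing in.

```bash
python3 -c "
from rig import *
print(hand_in())"
```

```text
the job is handed in; nothing more can be done
None
```

I folded all four flaps out to about level, moved the three rollers in the carton (one pocket was empty) into rack notches 0, 1 and 2, and handed in at 38.5 s; no verdict came back.

Last checks from the scene and side cameras:
- **Rollers:** each lies within about 4 mm of the middle between the rails. Slope readings were 0 to 0.015, so they are level, with axes about 68 mm above the bench.
- **Flaps:** all four lie at 0.162–0.171 m height, which puts them at about 3.1 rad.
- **Everything else:** the carton is empty, and the clogs and pen cup look unmoved in the pictures (I did not measure them). The arm is clear, with no contact force.

No check failed. The two cameras differ by about 2 mm in where the rollers lie. I saw no knocked roller and no loss of grip during the run.

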